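# Hang the canister caddy on the shelf's swing-out hook

### The job

Clear the green caddy off the desk: first swing the red hook fully out from under the shelf until it meets its stop, pointing straight out at the front, then hang the caddy by the middle of its handle on the hook. Lower it on gently and leave it hanging still and upright with both canisters in it, and leave the cup, the loupe, the film reel and the canisters on the shelf as they are.

Things in the scene. Friction and masses are not known exactly. Their poses are not given: they have to be found in the camera images.
- shelf: ash shelf on two posts; origin on the desk under the hook's pivot, x from the shelf's front to its rear (front faces -x), y along it. Board x -60 to +80 mm, y +-220, underside 370 mm, top 390 mm above the desk, its middle (y +-70) a clear acrylic panel; it overhangs the hook, so the tool must lean to the front to work there. 14 mm posts at x +60, y +-200 mm. Two books lie on it at y +90 to +200, 40 mm high
- hook_pivot (a point): point of the hook's vertical pivot axis (a rod 10 mm in diameter hanging from the board), 225 mm above the desk; axes as the shelf's
- swing_hook (a joint): angle of the red hook about its vertical pivot, rad: 0 = pointing along the shelf's +y (stowed under the board), 1.571 = at its stop, pointing straight out along the shelf's -x, to the front. Seen from above it swings out counterclockwise. Stiff: about 0.12 N m of friction; stays where it is left
- hook_seat (a point): on the hook, centreline of the arm's lowest point, where a handle comes to rest: 93 mm from the pivot axis, 225 mm above the desk. The hook is a 10 mm round bar: from the pivot rod (at 238 mm above the desk) the arm runs outward, falling slightly to the seat, then turns up to the tip
- hook_tip (a point): centre of the rounded upturned end of the hook, 118 mm from the pivot axis, 255 mm above the desk; a handle must pass over it (top at 260 mm)
- caddy: green open caddy, two compartments, 74 mm (x) by 150 (y) by 60 high, with a rigid steel handle: posts at y +-78 mm and between them a round bar 10 mm in diameter along y, centreline 150 mm above the origin. Origin at the centre of its underside, z up. 300 g (may vary) without canisters. Hung on the hook, the bar's centreline rests about 10 mm above the hook seat
- bar_mid (a point): middle of the caddy's handle bar (centreline), 150 mm above the caddy's underside; y along the bar, axes as the caddy's
- canister_a: translucent canister with a white cap, 56 mm diameter, 80 mm tall, 60 g (may vary), loose in the caddy's +y compartment, its top 84 mm above the caddy's underside; origin at the centre of its underside, z up
- canister_b: translucent canister with a grey cap, 56 mm diameter, 80 mm tall, 60 g (may vary), loose in the caddy's -y compartment, its top 84 mm above the caddy's underside; origin at the centre of its underside, z up
- canister_c: translucent canister with a white cap, 56 mm diameter, 80 mm tall, 60 g (may vary), standing on the shelf; origin at the centre of its underside, z up
- canister_d: translucent canister with a grey cap, 56 mm diameter, 80 mm tall, 60 g (may vary), standing on the shelf; origin at the centre of its underside, z up
- cup: white ceramic cup without handle, 76 mm diameter at the rim, 85 mm tall, on the desk; origin at the centre of its underside
- loupe: black plastic loupe, 60 mm diameter, 48 mm tall, on the desk; origin at the centre of its underside
- reel: stainless film reel lying flat on the desk, 100 mm diameter, 28 mm tall; origin at the centre of its underside

How it is judged:
By the outcome, as a careful person would: the job done as asked, in the order asked, and still so for the second after the job is handed in, with the robot touching nothing.
It also fails if it takes over 64 s, if anything falls off the work surface, if the arm or the gripper's body presses on something with over 40 N, if the wrist force passes 120 N, or if a joint passes its speed limit or range.

### The arm

A 6-joint arm with a two-finger parallel gripper is mounted at the origin on the work surface. World frame = base frame: x ahead of the robot, y to its left, z up, the work surface at z = 0. Lengths are in m, angles in degrees, forces in N, time in s.
With the tool pointing down it reaches from about 0.35 to 0.875 m from the base axis. Payload 4.2 kg.
Tool frame: the origin (TCP) lies at the very end of the fingers, on their centre line; the grasp point (between the pads) lies 19 mm behind it; z points along the fingers, x is the direction in which the jaws open and shut, and the axes are right-handed (so a half turn about z gives the same grasp; the last joint's range is limited). The gripper opens to 87 mm and grips with 3 to 60 N. Pads are 19 mm wide; open, the fingers measure 117 mm over their backs; the gripper's body (75 mm by 190 mm) begins 51 mm behind the grasp point.
Start: joints at [81.051, 22.042, 0.453, 0, -68.411, -14.817], TCP at [0.252, 0.572, 0.223] pointing down, gripper open.
Joint ranges: [-179.83, 179.83], [-69.29, 118.12], [-61.27, 80.66], [-181.25, 117.63], [-171.15, -9.14], [-177.46, 177.46]. Speed limits (degrees/s): [159.86, 159.86, 180, 180, 180, 180].

### API

Orientations are given as a 3x3 rotation matrix whose columns are the frame's x, y, z axes.
In Python, from station import r gives the robot as it stands.
- The arm moves only by the tool move_arm, never from a script. Its argument "series" is a list that holds one entry, the list of rows, each a list of 7 numbers: the shift along the tool's x, y, z in cm, then the turn, a rotation vector about the tool's x, y, z in degrees, then the opening, from -1 (shut) to 1 (fully open). In form: [[[dx, dy, dz, wx, wy, wz, fingers], ...]]. A call has 1 to 12 rows; each row shifts and turns the commanded pose from where the row before left it, along the tool's axes as they then stand; what a row does not reach is not made up. A row lasts 1/8 s, in which the tool goes at most 62.5 mm and 10.7 degrees, less where a joint would pass 70% of its speed; a pose out of reach is approached as far as the arm can. A call is refused whole if a number of a shift passes 6.25 or a number of a turn 10.7, either way. A call with a gripper value outside its range is refused whole. The fingers move at their own pace and stop on an object; the grip force is fixed at half the most. Time passes only in rows, so rows that do not move let the fingers close. It gives the time, the measured TCP pose, the force and the opening at its end, in the units of the state.
- r.sense(): the state, without advancing time (a new reading comes with each control period).
- r.capture(name): name is "scene" or "top" or "wrist"; returns a dict with "color" (400x640x3 uint8, blue, green, red), "fx", "fy", "cx", "cy" (pixels), "rvec" (rotation vector, rad) and "tvec" (3), from world to camera coordinates, as OpenCV has them; the wrist camera has in their place "tool_from_camera" (4x4, takes a point from camera to tool coordinates, whose origin is the TCP and whose axes are the tool frame's). Camera axes: x right, y down, z forward; pixel columns grow to the right and rows downward; lengths in m; the calibration is good to about 2 mm. The wrist camera is an equidistant fisheye: a pixel r from the principal point sees the ray r / f radians off the axis. A picture is of the moment at which its call begins: read the wrist's pose just before it. There is no depth.
- r.finish_job(): hands the job in, once; it reports no verdict.
The state is a dict: "time_s": time; "joints": joint angles; "joint_velocities": joint speeds; "effort": joint torques, N m; "tcp_pos": TCP position; "ee_rot": TCP orientation; "wrist_force": force on the tool from outside, world axes, zero at the start; "moment": the same for the moment, N m; "gripper_width": opening from 0.0 (shut) to 1.0 (fully open).
Only numpy, scipy, OpenCV 4.12 (cv2) and the standard library are available. Lean on these libraries where they do the work, as an engineer would, in place of code of your own. Each camera call takes 0.05 s, during which the arm holds its last target.

## Working session

There is one attempt and no reset: what is moved stays moved. The work goes in short steps, Python scripts to look and compute and a tool call to move; the robot and the scene stay as the last step left them, time stands still between calls to the robot, and variables do not carry over. Pictures are saved under pics/ and viewed, and the job is handed in when it is done.

Besides the shell and the picture viewer there is one more tool, called after "Emit:" by a JSON object that holds its "name" and its "arguments". move_arm: Moves the arm, as the interface text tells. Its arguments: {"type":"object","properties":{"series":{"type":"array","items":{"type":"array","items":{"type":"array","items":{"type":"number"}}}}},"required":["series"]}

```bash
mkdir -p pics; ls
python3 - <<'E'
from station import r
import cv2
s=r.sense(); print(s)
for n in("scene","top","wrist"):
    c=r.capture(n); cv2.imwrite(f"pics/{n}0.png",c["color"]); print(n,{k:v for k,v in c.items() if k!="color"})
E
```

```text
pics
{'time_s': 0.0, 'joints': array([ 8.10496929e+01,  2.20907528e+01,  3.78681367e-01, -2.78221744e-02,
       -6.84107042e+01, -1.48157862e+01]), 'joint_velocities': array([ 0.02962306,  0.01100659,  0.05676717,  0.06031045,  0.04191957,
       -0.02832141]), 'effort': array([ 4.54885640e-04, -3.90663671e+01,  1.87404585e+01,  4.21973571e+00,
        1.09541687e-02, -1.95192233e-04]), 'tcp_pos': array([0.25162962, 0.5714446 , 0.22145521]), 'ee_rot': array([[-4.03166874e-01, -9.15126147e-01, -7.79395847e-04],
       [-9.15123865e-01,  4.03167612e-01, -2.04645844e-03],
       [ 2.18699479e-03, -1.11820512e-04, -9.99997602e-01]]), 'wrist_force': array([-0.09297704, -1.32000757,  0.88553713]), 'moment': array([ 0.02402346, -0.02631829, -0.02808094]), 'gripper_width': 1.0008439763828014}
scene {'fx': 370.2779328313206, 'fy': 370.2779328313206, 'cx': 316.9444296532781, 'cy': 199.28132923306515, 'rvec': array([ 1.20738655,  2.18165462, -1.10598094]), 'tvec': array([ 0.29337837, -0.13760482,  1.34683046])}
top {'fx': 386.90857919629315, 'fy': 386.90857919629315, 'cx': 328.06149207081455, 'cy': 194.4010494735129, 'rvec': array([ 2.13280002, -2.11756748,  0.20280595]), 'tvec': array([0.01879501, 0.58841061, 0.95605278])}
wrist {'fx': 309.70691628693146, 'fy': 309.70691628693146, 'cx': 317.4850071176883, 'cy': 201.16094154134947, 'tool_from_camera': array([[ 9.99998923e-01,  1.05137131e-03, -1.02419604e-03,
         7.77678116e-04],
       [-7.11426912e-04,  9.57533564e-01,  2.88320946e-01,
        -8.06482142e-02],
       [ 1.28383446e-03, -2.88319907e-01,  9.57533280e-01,
        -1.62018549e-01],
       [ 0.00000000e+00,  0.00000000e+00,  0.00000000e+00,
         1.00000000e+00]])}
```

View pics/scene0.png

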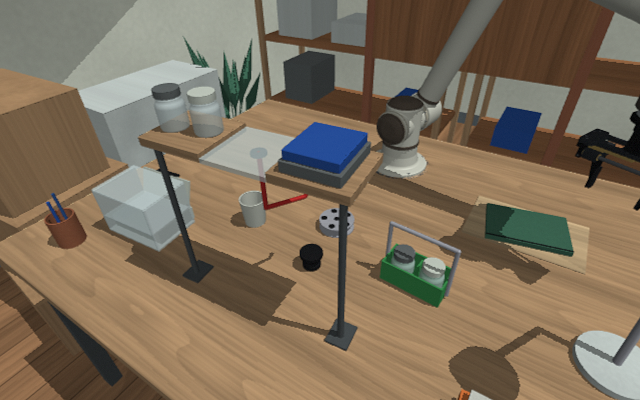

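View pics/top0.png

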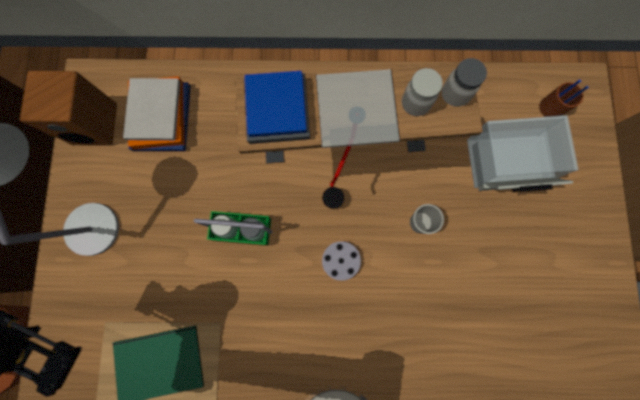

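View pics/wrist0.png

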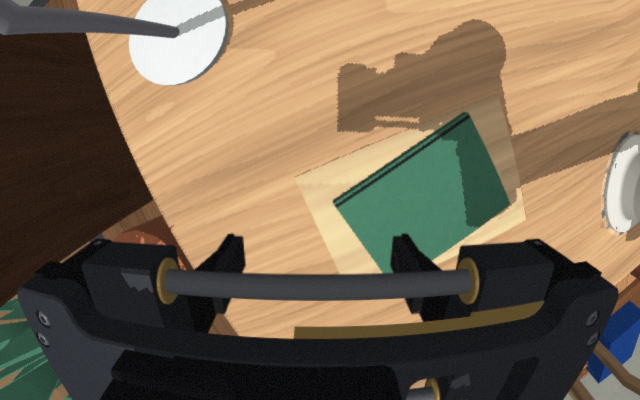

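Run:
```python
import cv2
a=cv2.imread("pics/top0.png"); b=cv2.imread("pics/scene0.png")
cv2.imwrite("pics/c1.png",cv2.resize(a[60:260,180:500],None,fx=2.5,fy=2.5,interpolation=cv2.INTER_CUBIC))
cv2.imwrite("pics/c2.png",cv2.resize(b[70:320,140:390][:, :],None,fx=2.4,fy=2.4,interpolation=cv2.INTER_CUBIC))
cv2.imwrite("pics/c3.png",cv2.resize(b[200:360,300:480],None,fx=3.5,fy=3.5,interpolation=cv2.INTER_CUBIC))
```

```text
(no output)
```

View pics/c1.png

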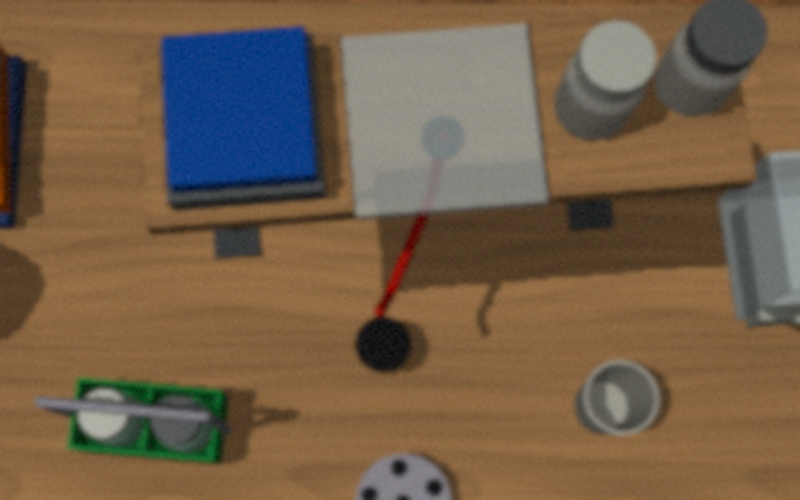

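View pics/c2.png

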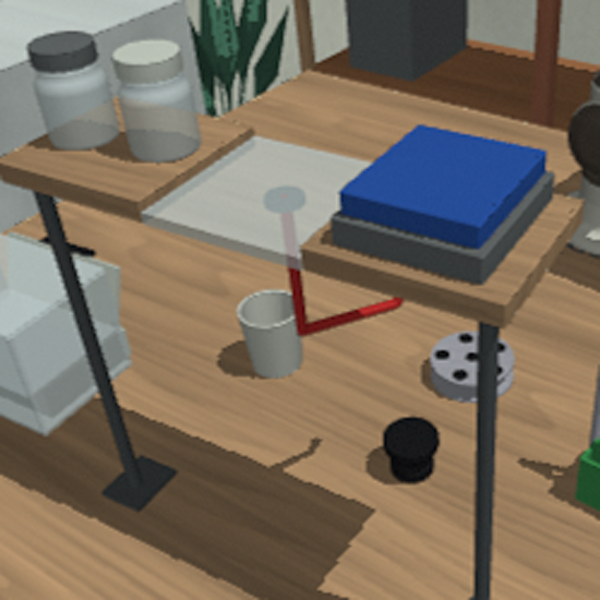

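View pics/c3.png

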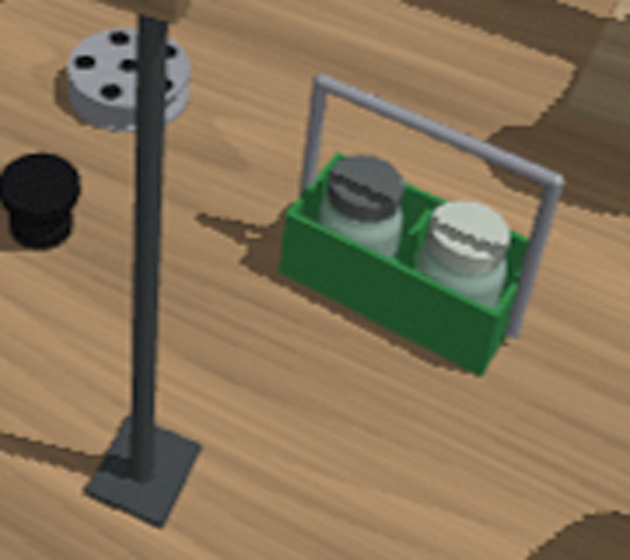

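```bash
cat > h.py <<'E'
import numpy as np, cv2
from scipy.optimize import least_squares
from scipy.spatial.transform import Rotation as R
cal=None
def cams():
    from station import r
    return {n:r.capture(n) for n in("scene","top")}
def proj(c,P): 
    K=np.array([[c["fx"],0,c["cx"]],[0,c["fy"],c["cy"]],[0,0,1]])
    return cv2.projectPoints(np.atleast_2d(np.array(P,float)),c["rvec"],c["tvec"],K,None)[0][:,0]
def T(p,P):
    P=np.atleast_2d(np.array(P,float)); c,s=np.cos(p[2]),np.sin(p[2])
    return np.c_[p[0]+c*P[:,0]-s*P[:,1],p[1]+s*P[:,0]+c*P[:,1],P[:,2]]
def fit(C,obs,x0):
    f=lambda p:np.concatenate([(proj(C[n],T(p,P))-uv).ravel() for n,P,uv in obs])
    s=least_squares(f,x0,loss='soft_l1'); return s.x,f(s.x).reshape(-1,2)
E
cat > fit1.py <<'E'
from h import *
import pickle
C=cams(); pickle.dump({n:{k:v for k,v in c.items() if k!='color'} for n,c in C.items()},open('cal.pkl','wb'))
t=lambda x,y:(x/2.5+180,y/2.5+60); c2=lambda x,y:(x/2.4+140,y/2.4+70); c3=lambda x,y:(x/3.5+300,y/3.5+200)
m=lambda *a:np.array(a)/1000
sh=[("top",m(-60,220,390),t(150,224)),("top",m(-60,-220,390),t(753,178)),("top",m(-60,70,390),t(356,214)),("top",m(-60,-70,390),t(547,202)),
("top",m(60,200,0),t(238,242)),("top",m(60,-200,0),t(590,214)),("scene",m(60,-200,0),c2(135,488)),("scene",m(60,200,0),c3(143,478)),
("scene",m(80,-220,390),c2(2,160)),("scene",m(80,220,390),c2(507,300)),("scene",m(80,-70,390),c2(143,213)),("scene",m(80,70,390),c2(305,248))]
p,e=fit(C,sh,[0.7,0,0]); print("shelf",p,np.degrees(p[2])); print(e.round(1))
np.save('shelf.npy',p)
ca=[("scene",m(0,-78,150),c3(318,82)),("scene",m(0,78,150),c3(557,182)),("scene",m(37,-75,0),c3(283,275)),("scene",m(37,75,0),c3(480,373)),
("top",m(0,78,150),t(40,402)),("top",m(37,75,60),t(78,380)),("top",m(37,-75,60),t(226,390)),("top",m(-37,-75,60),t(221,460)),("top",m(-37,75,60),t(70,450))]
q,e=fit(C,ca,[0.5,.3,0]); print("caddy",q,np.degrees(q[2])); print(e.round(1)); np.save('caddy.npy',q)
# hook angle
f=lambda a:(proj(C["scene"],T(p,[-.118*np.sin(a[0]),.118*np.cos(a[0]),.255]))-c2(397,302)).ravel().tolist()+(proj(C["top"],T(p,[-.118*np.sin(a[0]),.118*np.cos(a[0]),.255]))-t(379,314)).ravel().tolist()
s=least_squares(f,[1.2]); print("hook",s.x,f(s.x))
for nm,z,uv in(("cup",.085,t(621,397)),("loupe",.048,t(384,342)),("reel",.028,t(405,502))):
    s=least_squares(lambda a:(proj(C["top"],[a[0],a[1],z])-uv).ravel(),[.6,0]); print(nm,s.x)
E
python3 fit1.py
```

```text
shelf [ 0.68078584 -0.02753868  0.08675904] 4.970926639341216
[[-3.5  1.3]
 [ 1.5  1.2]
 [-1.3 -1. ]
 [ 0.6 -2.2]
 [-1.5 -6.3]
 [-1.4 -5.7]
 [ 1.6 -1.6]
 [ 0.3 -1. ]
 [-2.7 -1.9]
 [ 1.4  0.2]
 [-1.  -7. ]
 [-1.4 -2.6]]
caddy [ 0.50029398  0.25253611 -0.05975517] -3.42371909730814
[[-0.2 -1.5]
 [-1.  -2.5]
 [-1.9 -1.9]
 [ 0.4 -0.8]
 [ 0.1  0.2]
 [-0.6 -1.1]
 [-1.7 -1.2]
 [-2.5 -0.3]
 [-0.9 -0.3]]
hook [1.07635283] [9.057455702875075, -15.228258744909482, -1.383171327740854, -1.469727189615952]
cup [ 0.52224979 -0.2288989 ]
loupe [0.58327979 0.00838801]
reel [ 0.41792499 -0.01450422]
```

```bash
cat > fit2.py <<'E'
from h import *
import pickle
exec(open('fit1.py').read().split("p,e=fit")[0].replace("C=cams()","C=cams()"))
sh=[o for i,o in enumerate(sh) if i not in(4,5,11,10)]
p,e=fit(C,sh,[0.7,0,0]); print("shelf",p,np.degrees(p[2])); print(e.round(1)); np.save('shelf.npy',p)
pts={}
for n in C:
    im=C[n]["color"].copy()
    im=cv2.resize(im,None,fx=3,fy=3,interpolation=cv2.INTER_CUBIC)
    def L(P,col):
        u=proj(C[n],T(p,P)); cv2.polylines(im,[np.int32(u*3*8+8)],False,col,1,cv2.LINE_AA,3)
    for z in(.37,.39): L(m([-60,-220,0],[80,-220,0],[80,220,0],[-60,220,0],[-60,-220,0])+[0,0,z],(0,255,0))
    L(m([60,200,0],[60,200,370]),(0,255,0));L(m([60,-200,0],[60,-200,370]),(0,255,0))
    L(m([-60,70,390],[80,70,390]),(0,255,0));L(m([-60,-70,390],[80,-70,390]),(0,255,0))
    L(m([0,0,370],[0,0,238]),(255,255,0))
    for a,col in((1.571,(255,0,255)),(1.076,(255,255,0))):
        d=np.array([-np.sin(a),np.cos(a)]); L([[*(d*rr),z] for rr,z in((0,.238),(.093,.225),(.118,.255))],col)
    cv2.imwrite(f"pics/ov_{n}.png", im[180:720,600:1300] if n=="top" else im[240:840,400:1150])
E
python3 fit2.py
```

```text
shelf [ 0.68205137 -0.02802703  0.0874019 ] 5.007759737484681
[[-3.2  0.7]
 [ 1.7  0.4]
 [-1.  -1.7]
 [ 0.9 -2.9]
 [ 1.1 -1.3]
 [-0.2 -0.7]
 [-3.5 -1.7]
 [ 0.7  0.5]]
```

View pics/ov_scene.png

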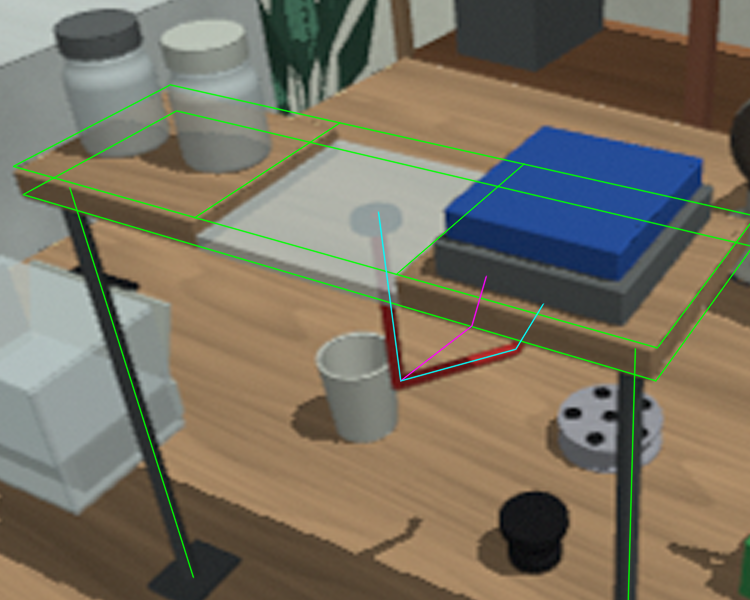

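View pics/ov_top.png

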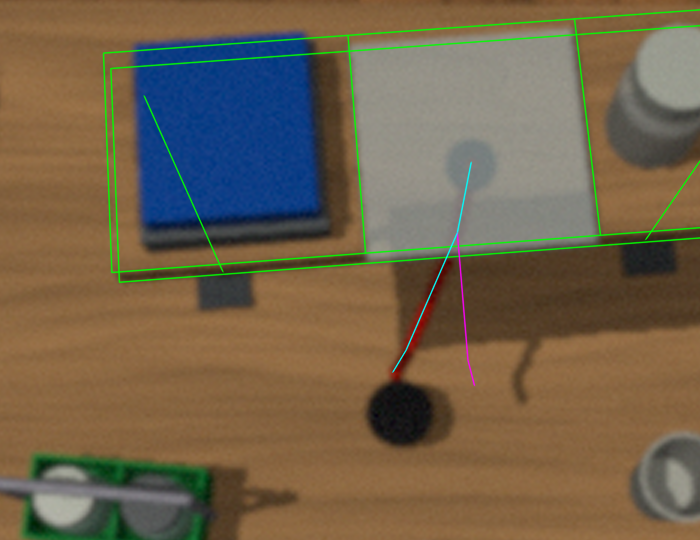

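```bash
cat >> h.py <<'E'
def Rt(yaw,lean):
    # tool rot: z leans toward yaw dir by lean (deg from vertical); x = back/down (jaw), y = left
    y,l=np.radians(yaw),np.radians(lean); f=np.array([np.cos(y),np.sin(y),0]); Z=np.array([0,0,1.])
    z=np.sin(l)*f-np.cos(l)*Z; x=-(np.cos(l)*f+np.sin(l)*Z); return np.c_[x,np.cross(z,x),z]
def S(p): # shelf->world
    return T(np.load('shelf.npy'),p)[0]
def plan(pos,Rg,n,grip,start=None):
    from station import r
    s=r.sense(); p0,R0=(s["tcp_pos"],s["ee_rot"]) if start is None else start
    U,_,V=np.linalg.svd(R0); R0=U@V
    pos=np.array(pos); rv=R.from_matrix(R0.T@Rg).as_rotvec()
    dp=(pos-p0)/n; out=[];Rc=R0
    for i in range(n):
        out.append([*(Rc.T@dp*100).round(2).tolist(),*np.degrees(rv/n).round(1).tolist(),grip])
        Rc=Rc@R.from_rotvec(rv/n).as_matrix()
    print([out]); return (pos,Rg)
def st():
    from station import r
    s=r.sense(); print("t",s["time_s"],"tcp",s["tcp_pos"].round(4),"F",s["wrist_force"].round(1),"M",s["moment"].round(2),"w",round(s["gripper_width"],3),"q",s["joints"].round(1)); 
    z=s["ee_rot"][:,2]; y=s["ee_rot"][:,1]; print("lean",np.degrees(np.arccos(-z[2])).round(1),"zyaw",np.degrees(np.arctan2(z[1],z[0])).round(1),"y",y.round(3))
    return s
E
python3 - <<'E'
from h import *
print(S([-.062,.1,.205]),S([-.25,.1,.3]))
a=plan([.36,.30,.32],Rt(5,48),12,-1)
plan(S([-.25,.1,.26]),Rt(5,48),6,-1,a)
E
```

```text
[0.61155896 0.06617924 0.205     ] [0.42427658 0.04976859 0.3       ]
[[[1.71, -1.74, -0.81, 2.1, -3.6, 4.8, -1], [1.51, -1.9, -0.85, 2.1, -3.6, 4.8, -1], [1.29, -2.05, -0.86, 2.1, -3.6, 4.8, -1], [1.06, -2.18, -0.86, 2.1, -3.6, 4.8, -1], [0.81, -2.29, -0.83, 2.1, -3.6, 4.8, -1], [0.57, -2.38, -0.79, 2.1, -3.6, 4.8, -1], [0.32, -2.45, -0.73, 2.1, -3.6, 4.8, -1], [0.07, -2.49, -0.65, 2.1, -3.6, 4.8, -1], [-0.18, -2.5, -0.55, 2.1, -3.6, 4.8, -1], [-0.42, -2.5, -0.44, 2.1, -3.6, 4.8, -1], [-0.65, -2.47, -0.31, 2.1, -3.6, 4.8, -1], [-0.87, -2.41, -0.17, 2.1, -3.6, 4.8, -1]]]
[[[0.27, -4.25, 1.19, -0.0, 0.0, -0.0, -1], [0.27, -4.25, 1.19, -0.0, 0.0, -0.0, -1], [0.27, -4.25, 1.19, -0.0, 0.0, -0.0, -1], [0.27, -4.25, 1.19, -0.0, 0.0, -0.0, -1], [0.27, -4.25, 1.19, -0.0, 0.0, -0.0, -1], [0.27, -4.25, 1.19, -0.0, 0.0, -0.0, -1]]]
```

Emit:
{"name": "move_arm", "arguments": {"series": [[[1.7, -1.7, -0.8, 2.1, -3.6, 4.8, -1], [1.5, -1.9, -0.9, 2.1, -3.6, 4.8, -1], [1.3, -2.1, -0.9, 2.1, -3.6, 4.8, -1], [1.1, -2.2, -0.9, 2.1, -3.6, 4.8, -1], [0.8, -2.3, -0.8, 2.1, -3.6, 4.8, -1], [0.6, -2.4, -0.8, 2.1, -3.6, 4.8, -1], [0.3, -2.5, -0.7, 2.1, -3.6, 4.8, -1], [0.1, -2.5, -0.7, 2.1, -3.6, 4.8, -1], [-0.2, -2.5, -0.6, 2.1, -3.6, 4.8, -1], [-0.4, -2.5, -0.4, 2.1, -3.6, 4.8, -1], [-0.7, -2.5, -0.3, 2.1, -3.6, 4.8, -1], [-0.9, -2.4, -0.2, 2.1, -3.6, 4.8, -1]]]}}

```text
time_s: 1.85
tcp_pos: [0.3608, 0.2974, 0.3219]
ee_rot: [[-0.668, -0.085, 0.739], [-0.052, 0.996, 0.068], [-0.742, 0.007, -0.67]]
wrist_force: [0.0, 0.4, 0.1]
gripper_width: 0.007
```

Run:
```python
from h import *
st()
plan(S([-.25,.1,.26]),Rt(5,48),7,-1)
```

```text
t 1.85 tcp [0.3608 0.2974 0.3219] F [0.  0.4 0.1] M [-0.1   1.48  0.01] w 0.007 q [  76.3  -10.6  -54.7   65.9  -50.3 -118.5]
lean 47.9 zyaw 5.3 y [-0.085  0.996  0.007]
[[[0.23, -3.61, 1.02, 0.0, -0.0, -0.1, -1], [0.24, -3.61, 1.02, 0.0, -0.0, -0.1, -1], [0.24, -3.61, 1.02, 0.0, -0.0, -0.1, -1], [0.24, -3.61, 1.03, 0.0, -0.0, -0.1, -1], [0.25, -3.61, 1.03, 0.0, -0.0, -0.1, -1], [0.25, -3.61, 1.03, 0.0, -0.0, -0.1, -1], [0.26, -3.6, 1.03, 0.0, -0.0, -0.1, -1]]]
```

Run:
```python
from h import *
print(S([-.14,.12,.24]))
a=plan(S([-.14,.12,.24]),Rt(5,48),10,-1)
```

```text
[0.53211089 0.07929422 0.24      ]
[[[-0.42, -2.33, 1.67, 0.0, -0.0, -0.0, -1], [-0.42, -2.33, 1.67, 0.0, -0.0, -0.0, -1], [-0.42, -2.33, 1.67, 0.0, -0.0, -0.0, -1], [-0.42, -2.32, 1.67, 0.0, -0.0, -0.0, -1], [-0.42, -2.32, 1.67, 0.0, -0.0, -0.0, -1], [-0.41, -2.32, 1.67, 0.0, -0.0, -0.0, -1], [-0.41, -2.32, 1.67, 0.0, -0.0, -0.0, -1], [-0.41, -2.32, 1.67, 0.0, -0.0, -0.0, -1], [-0.41, -2.32, 1.67, 0.0, -0.0, -0.0, -1], [-0.41, -2.32, 1.67, 0.0, -0.0, -0.0, -1]]]
```

Emit:
{"name": "move_arm", "arguments": {"series": [[[-0.4, -2.3, 1.7, 0, 0, 0, -1], [-0.4, -2.3, 1.7, 0, 0, 0, -1], [-0.4, -2.3, 1.7, 0, 0, 0, -1], [-0.4, -2.3, 1.7, 0, 0, 0, -1], [-0.4, -2.3, 1.7, 0, 0, 0, -1], [-0.4, -2.3, 1.7, 0, 0, 0, -1], [-0.4, -2.3, 1.7, 0, 0, 0, -1], [-0.4, -2.3, 1.7, 0, 0, 0, -1], [-0.4, -2.3, 1.7, 0, 0, 0, -1], [-0.4, -2.3, 1.7, 0, 0, 0, -1]]]}}

```text
time_s: 3.1
tcp_pos: [0.5155, 0.1253, 0.2779]
ee_rot: [[-0.702, -0.03, 0.712], [-0.057, 0.998, -0.014], [-0.71, -0.05, -0.702]]
wrist_force: [0.0, 0.6, -0.4]
gripper_width: 0.006
```

Run:
```python
from h import *
from station import r
st()
c=r.capture("wrist"); cv2.imwrite("pics/w1.png",c["color"])
c=r.capture("scene"); cv2.imwrite("pics/s1.png",c["color"][60:330,120:500])
```

```text
t 3.1 tcp [0.5155 0.1253 0.2779] F [ 0.   0.6 -0.4] M [0.11 1.47 0.03] w 0.006 q [  10.4   -6.7  -56.2  117.6   -9.2 -122. ]
lean 45.4 zyaw -1.1 y [-0.03   0.998 -0.05 ]
```

View pics/w1.png

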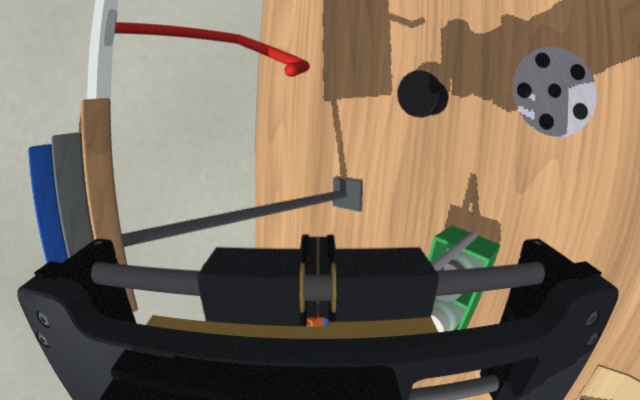

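View pics/s1.png

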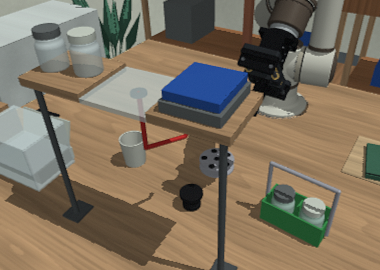

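```bash
cat > kin.py <<'E'
from h import *
D=np.radians
# forearm frame: X along forearm, Y left, Z up
def fko(q):
    q=np.array(q,float)
    Rf=R.from_euler('z',q[0],degrees=True)*R.from_euler('y',q[1]-q[2],degrees=True)
    Rw=Rf*R.from_euler('x',S4*q[3],degrees=True)*R.from_euler('y',-q[4],degrees=True)*R.from_euler('x',S6*q[5],degrees=True)
    M=Rw.as_matrix(); # tool z = X ; at q6=0,q5=-90: tool x=-radial
    return np.c_[-M[:,2]*-1 if 0 else M@np.array([0,0,-1.]),M@np.array([0,1.,0]),M[:,0]],Rf.as_matrix()
def fk(q,k):
    r0,z0,a1,e,a2,L=k
    Rg,Rf=fko(q)
    c,s=np.cos(D(q[0])),np.sin(D(q[0])); f=np.array([c,s,0]); Z=np.array([0,0,1.])
    a=D(q[1]); up=np.sin(a)*f+np.cos(a)*Z
    W=r0*f+z0*Z+a1*up+a2*Rf[:,0]+e*Rf[:,2]
    return W+L*Rg[:,2],Rg
S4=S6=1
data=[([81.051,22.042,.453,0,-68.411,-14.817],[.252,.572,.223]),([76.3,-10.6,-54.7,65.9,-50.3,-118.5],[.3608,.2974,.3219]),([10.4,-6.7,-56.2,117.6,-9.2,-122],[.5155,.1253,.2779])]
if __name__=="__main__":
    Rm=[None,np.array([[-0.668,-0.085,0.739],[-0.052,0.996,0.068],[-0.742,0.007,-0.67]]),np.array([[-0.702,-0.03,0.712],[-0.057,0.998,-0.014],[-0.71,-0.05,-0.702]])]
    for a in(1,-1):
        for b in(1,-1):
            S4,S6=a,b; print(a,b,[np.degrees((R.from_matrix(fko(d[0])[0].T@m)).magnitude()).round(1) for d,m in zip(data[1:],Rm[1:])])
E
python3 kin.py
```

```text
1 1 [np.float64(142.9), np.float64(18.2)]
1 -1 [np.float64(131.8), np.float64(124.8)]
-1 1 [np.float64(123.0), np.float64(116.0)]
-1 -1 [np.float64(0.1), np.float64(0.0)]
```

```bash
sed -i 's/^S4=S6=1/S4=S6=-1/' kin.py
cat > kfit.py <<'E'
from kin import *
f=lambda k:np.concatenate([fk(q,k)[0]-p for q,p in data])
s=least_squares(f,[0,.2,.35,.05,.35,.25]); print(s.x.round(4),(f(s.x)*1000).round(1),np.linalg.svd(s.jac)[1])
E
python3 kfit.py
```

```text
[ 0.2532  0.5915  0.3377 -0.1992  0.3198  0.3755] [-158.    24.7    3.1  -16.4    1.8  -15.7   17.3  -81.6   12.6] [3.28871157 2.47406479 0.87038665 0.50089808 0.23042357 0.04257591]
```

```bash
python3 - <<'E'
s=open('kin.py').read()
s=s.replace("r0,z0,a1,e,a2,L=k","r0,z0,a1,e,a2,L,d=k").replace("+e*Rf[:,2]","+e*Rf[:,2]+d*Rf[:,1]")
open('kin.py','w').write(s)
E
sed -i 's/.35,.25\]/.35,.25,-.15]/' kfit.py; python3 kfit.py
```

```text
[ 0.2951  0.0125  0.5253  0.0484  0.1011  0.2809 -0.0576] [-101.1   15.7    3.3  -25.     3.8  -16.9   25.5 -125.    13.6] [3.29175292 2.47495231 1.78676232 0.76050288 0.4692642  0.21521569
 0.03953244]
```

```bash
python3 - <<'E'
s=open('kin.py').read()
s=s.replace("L,d=k","L,w=k").replace("+d*Rf[:,1]","+w*(R.from_matrix(Rf)*R.from_euler('x',S4*q[3],degrees=True)).as_matrix()[:,1]")
open('kin.py','w').write(s)
E
python3 kfit.py
```

```text
[ 3.000e-04  1.602e-01  5.646e-01  6.000e-04  4.213e-01  3.061e-01
 -1.597e-01] [-0.2  0.  -0.   0.1 -0.   0.1 -0.1  0.4 -0.1] [3.34562677 2.65352907 1.40812659 0.69738773 0.49771742 0.21652847
 0.04228056]
```

```bash
cat >> kin.py <<'E'
K=[0,.1602,.5646,0,.4213,.3061,-.1597]
lo=np.array([-179.8,-69.3,-61.3,-181,-171.1,-177.4][:3]+[-181.25,-171.15,-177.46]); hi=np.array([179.8,118.1,80.66,117.6,-9.14,177.4])
def ik(p,Rg,n=60,seed=0,q0=None):
    rng=np.random.default_rng(seed); sols=[]
    def f(q):
        pp,RR=fk(q,K); return np.r_[(pp-p)*10,R.from_matrix(RR.T@Rg).as_rotvec()]
    for i in range(n):
        x0=rng.uniform(lo,hi) if q0 is None else np.clip(q0+rng.normal(0,3*i,6),lo+.1,hi-.1)
        try: s=least_squares(f,x0,bounds=(lo,hi),x_scale=30,max_nfev=60)
        except Exception: continue
        if np.abs(s.fun).max()<2e-3 and not any(np.abs(s.x-t).max()<3 for t in sols): sols.append(s.x)
    return sols
E
python3 - <<'E'
from kin import *
G=np.load('caddy.npy')
fl=np.diag([-1,-1,1.])
def rep(nm,p,yaw,lean):
    for side in(0,1):
        Rg=Rt(yaw,lean)@(fl if side else np.eye(3))
        for q in ik(p,Rg,40): print(nm,lean,"flip" if side else "norm",q.round(0), "margin",min((q-lo).min(),(hi-q).min()).round(0))
bar=T(G,[0,.025,.15])[0]
for lean in(45,55,65):
    z=Rt(0,lean)[:,2]
    rep("push",S([-.062,.1,.205]),5,lean)
    rep("grasp",bar+.01*Rt(np.degrees(G[2]),lean)[:,2],np.degrees(G[2]),lean)
    rep("hang",S([-.095,.025,.235])+.01*Rt(5,lean)[:,2],5,lean)
E
```

```text
push 65 norm [ -14.   11.  -37. -140.  -27.  151.] margin 18.0
push 65 flip [ -14.   11.  -37. -140.  -27.  -29.] margin 18.0
hang 65 norm [ -17.    5.  -29. -111.  -21.  122.] margin 12.0
hang 65 flip [ -17.    5.  -29. -111.  -21.  -58.] margin 12.0
```

```bash
cat >> kin.py <<'E'
def ik(p,Rg,n=0,tol=0):
    """complete scan over q6"""
    sols=[]; a1,a2,z0,L,w=K[2],K[4],K[1],K[5],K[6]
    q6=np.arange(-177.4,177.5,1.0)
    A=np.asarray(p)-L*Rg[:,2]
    a=D(-S6*q6)  # undo last x-rotation: M = Mw*Rx(S6 q6); M cols from Rg: X=z, Y=y, Z=-x
    X,Y,Z=Rg[:,2],Rg[:,1],-Rg[:,0]
    def ev(q6):
        a=D(S6*q6); y5=np.multiply.outer(np.cos(a),Y)-np.multiply.outer(np.sin(a),Z)  # col1 of M*Rx(-a)
        W=A-w*y5; out=[]
        rr=np.hypot(W[...,0],W[...,1])
        for s in(1,-1):
            q1=np.arctan2(s*W[...,1],s*W[...,0]); rad=s*rr; h=W[...,2]-z0
            d2=rad**2+h**2; c=(d2-a1**2-a2**2)/(2*a1*a2); ok=np.abs(c)<=1; t=np.arccos(np.clip(c,-1,1))
            for g in(1,-1):
                # upper arm angle from vertical q2, forearm depression dl; forearm elev = -dl ; up elev=90-q2
                th=np.arctan2(h,rad)+g*np.arctan2(a2*np.sin(t),a1+a2*np.cos(t)); el=th-g*t
                q2=90-np.degrees(th); dl=-np.degrees(el); q3=q2-dl
                F=np.stack([np.cos(q1)*np.cos(el),np.sin(q1)*np.cos(el),np.sin(el)],-1)
                q3=(q3+180)%360-180; q2=(q2+180)%360-180
                out.append((np.where(ok,np.sum(F*y5,-1),np.nan),np.degrees(q1),q2,q3))
        return out
    E=ev(q6)
    for b in range(4):
        v=E[b][0]
        for i in np.where(v[:-1]*v[1:]<0)[0]:
            if abs(v[i]-v[i+1])>.3: continue
            t=q6[i]+(q6[i+1]-q6[i])*v[i]/(v[i]-v[i+1])
            _,q1,q2,q3=[float(np.asarray(x)) for x in ev(np.array(t))[b]]
            Rf=(R.from_euler('z',q1,degrees=True)*R.from_euler('y',q2-q3,degrees=True)).as_matrix()
            M=np.c_[Rg[:,2],Rg[:,1],-Rg[:,0]]
            N=Rf.T@M@R.from_euler('x',-S6*t,degrees=True).as_matrix()  # = Rx(S4 q4) Ry(-q5)
            q5=-np.degrees(np.arctan2(N[0,2],N[0,0])); q4=S4*np.degrees(np.arctan2(N[2,1],N[1,1]))
            for k in(0,-360,360):
                q=np.array([q1,q2,q3,q4+k,q5,t])
                if (q>=lo-tol).all() and (q<=hi+tol).all():
                    e=np.abs(fk(q,K)[0]-p).max()
                    if e<.004: sols.append(q)
    return sols
E
cat > srch.py <<'E'
from kin import *
for q,p in data[1:]:
    print(np.array(q), [s.round(1) for s in ik(*fk(q,K),tol=.2)])
G=np.load('caddy.npy'); cy=np.degrees(G[2])
fl=np.diag([-1,-1,1.])
def RR(yaw,lean,phi): return Rt(yaw,lean)@R.from_euler('x',phi,degrees=True).as_matrix()
mg=lambda q:min((q-lo).min(),(hi-q)[1:].min())
for lean in(40,45,50,55,60,65,70,75):
  for phi in(-40,-20,0,20,40):
    for side in(0,1):
      F=fl if side else np.eye(3)
      o=[]
      for off in(.025,-.025):
        Rg=RR(cy,lean,phi)@F; g=[(mg(q),q.round(0).astype(int)) for q in ik(T(G,[0,off,.15])[0]+.01*Rg[:,2],Rg)]
        Rg=RR(cy+180,lean,phi)@F; g2=[(mg(q),q.round(0).astype(int)) for q in ik(T(G,[0,off,.15])[0]+.01*Rg[:,2],Rg)]
        Rg=RR(5,lean,phi)@F; h=[(mg(q),q.round(0).astype(int)) for q in ik(S([-.095,off,.235])+.01*Rg[:,2],Rg)]
        hh=[(mg(q),q.round(0).astype(int)) for q in ik(S([-.14,off,.285])+.01*Rg[:,2],Rg)]
        b=lambda l:round(max((x[0] for x in l),default=-9)); 
        print(lean,phi,side,off,"grasp",b(g),len(g),"back",b(g2),"hang",b(h),len(h),"pre",b(hh))
E
python3 srch.py > srch.out; head -2 srch.out; awk '$7>0||$12>0' srch.out | grep -v "hang -9"|grep -v "pre -9"| grep -v "grasp -9 0 back -9"
```

```text
[  76.3  -10.6  -54.7   65.9  -50.3 -118.5] [array([  76.3,  -10.6,  -54.7,   65.9,  -50.3, -118.5])]
[  10.4   -6.7  -56.2  117.6   -9.2 -122. ] [array([  10.4,   -6.7,  -56.2,  117.6,   -9.2, -122. ])]
[  76.3  -10.6  -54.7   65.9  -50.3 -118.5] [array([  76.3,  -10.6,  -54.7,   65.9,  -50.3, -118.5])]
40 -40 0 0.025 grasp 16 1 back 32 hang 55 1 pre 53
40 -40 0 -0.025 grasp 21 1 back 30 hang 58 1 pre 57
40 -40 1 0.025 grasp 16 1 back 58 hang 55 1 pre 53
40 -40 1 -0.025 grasp 21 1 back 62 hang 58 1 pre 57
40 -20 0 0.025 grasp -9 0 back 33 hang 27 1 pre 31
40 -20 0 -0.025 grasp -9 0 back 30 hang 33 1 pre 37
40 -20 1 0.025 grasp -9 0 back 62 hang 27 1 pre 31
40 -20 1 -0.025 grasp -9 0 back 66 hang 33 1 pre 37
40 20 0 0.025 grasp 16 1 back 26 hang 4 1 pre 7
40 20 1 0.025 grasp 16 1 back 68 hang 4 1 pre 7
40 40 0 0.025 grasp 30 1 back 18 hang 11 1 pre 10
40 40 0 -0.025 grasp 23 1 back 15 hang 9 1 pre 8
40 40 1 0.025 grasp 30 1 back 68 hang 11 1 pre 10
40 40 1 -0.025 grasp 23 1 back 66 hang 9 1 pre 8
45 -40 0 0.025 grasp 19 1 back 29 hang 54 1 pre 52
45 -40 0 -0.025 grasp 23 1 back 27 ha
[... 3298 characters left out ...]
40 0 0.025 grasp 13 1 back 14 hang 45 1 pre 43
75 -40 0 -0.025 grasp 14 1 back 10 hang 49 1 pre 46
75 -40 1 0.025 grasp 13 1 back 33 hang 45 1 pre 43
75 -40 1 -0.025 grasp 14 1 back 38 hang 49 1 pre 46
75 -20 0 0.025 grasp 0 1 back 28 hang 34 1 pre 33
75 -20 0 -0.025 grasp -9 0 back 22 hang 37 1 pre 36
75 -20 1 0.025 grasp 0 1 back 32 hang 34 1 pre 33
75 -20 1 -0.025 grasp -9 0 back 35 hang 37 1 pre 36
75 0 0 0.025 grasp -9 0 back 37 hang 22 1 pre 24
75 0 0 -0.025 grasp -9 0 back 32 hang 26 1 pre 27
75 0 1 0.025 grasp -9 0 back 38 hang 22 1 pre 24
75 0 1 -0.025 grasp -9 0 back 39 hang 26 1 pre 27
75 20 1 0.025 grasp 4 1 back 48 hang 4 1 pre 6
75 20 1 -0.025 grasp -9 0 back 47 hang 9 1 pre 11
```

```bash
cat > s2.py <<'E'
from kin import *
G=np.load('caddy.npy'); cy=np.degrees(G[2]); fl=np.diag([-1,-1,1.])
def RR(yaw,lean,phi): return Rt(yaw,lean)@R.from_euler('x',phi,degrees=True).as_matrix()
mg=lambda q:min((q-lo).min(),(hi-q).min())
for lean in(45,50,55):
  for phi in(-40,-30,-25):
    for nm,p,y in(("grasp",T(G,[0,-.03,.15])[0],cy),("pre",S([-.14,-.03,.285]),5),("hang",S([-.095,-.03,.235]),5)):
      for sd,F in((0,np.eye(3)),(1,fl)):
        Rg=RR(y,lean,phi)@F
        for q in ik(p+.01*Rg[:,2],Rg): print(lean,phi,nm,sd,q.round(0),round(mg(q)))
print("PUSH")
best=[]
for lean in(35,40,45,50,55,60,65,70):
  for yaw in(-40,-30,-20,-10,0,5):
    for roll in range(-180,180,15):
      Rg=Rt(yaw,lean)@R.from_euler('z',roll,degrees=True).as_matrix()
      A=[ik(S(pc)+.022*Rg[:,2],Rg) for pc in([-.088,.1,.228],[-.088,.012,.228])]
      if A[0] and A[1]:
        for a in A[0]:
          for b in A[1]:
            if np.abs(a-b).max()<40: best.append((min(mg(a),mg(b)),lean,yaw,roll,a.round(0),b.round(0)))
best.sort(key=lambda t:-t[0])
seen=set()
for t in best:
    k=(t[1],t[2],np.sign(t[4][3]))
    if k in seen: continue
    seen.add(k); print(round(t[0]),t[1:4],t[4],t[5])
E
python3 s2.py
```

```text
45 -40 grasp 0 [  6.  13. -29. -93. -33.  85.] 24
45 -40 grasp 1 [  6.  13. -29. -93. -33. -95.] 24
45 -40 pre 0 [-25.  13.  -6. -61. -72.  68.] 56
45 -40 pre 1 [ -25.   13.   -6.  -61.  -72. -112.] 56
45 -40 hang 0 [-23.  19.  -4. -63. -68.  72.] 57
45 -40 hang 1 [ -23.   19.   -4.  -63.  -68. -108.] 57
45 -30 grasp 0 [ 17.   9. -29. -87. -15.  72.] 5
45 -30 grasp 1 [  17.    9.  -29.  -87.  -15. -108.] 5
45 -30 pre 0 [-20.   7. -10. -56. -59.  63.] 50
45 -30 pre 1 [ -20.    7.  -10.  -56.  -59. -117.] 50
45 -30 hang 0 [-19.  14.  -9. -59. -55.  67.] 46
45 -30 hang 1 [ -19.   14.   -9.  -59.  -55. -113.] 46
45 -25 pre 0 [-17.   5. -13. -53. -52.  58.] 43
45 -25 pre 1 [ -17.    5.  -13.  -53.  -52. -122.] 43
45 -25 hang 0 [-16.  12. -11. -56. -48.  64.] 39
45 -25 hang 1 [ -16.   12.  -11.  -56.  -48. -116.] 39
50 -40 grasp 0 [   2.   14.  -32. -102.  -37.  101.] 28
50 -40 grasp 1 [   2.   14.  -32. -102.  -37.  -79.] 28
50 -40 pre 0 [-27.  13.  -7. -64. -72.  75.] 54
50 -40 pre 1 [ -27.   13.   -7.  -64.  -72. -105.] 54
50 -40 hang 0 [-25.  19.  -6. -67. -68.  79.] 56
50 -40 hang 1 [
[... 2113 characters left out ...]
-28. -114.  -24.  -69.]
13 (65, 0, 30) [ -14.    9.  -40. -151.  -27.  130.] [ -20.    9.  -31. -126.  -23.  107.]
12 (45, -40, -180) [ 28.  13. -47.  79. -42.  45.] [ 13.  11. -50.  92. -34.  45.]
12 (40, -30, -180) [ 23.  10. -48.  80. -32.  55.] [  7.   8. -50.  94. -23.  55.]
10 (50, -40, -180) [ 27.  13. -49.  87. -45.  37.] [ 10.  11. -52. 103. -37.  36.]
6 (35, -20, -75) [ 21.   8. -47.  73. -23. -33.] [  7.   7. -48.  81. -15. -29.]
6 (55, -40, -90) [ 26.  14. -51.  95. -49. -59.] [  9.  12. -53. 112. -42. -62.]
4 (45, -30, 120) [ 20.  10. -51.  95. -33. 104.] [  2.   8. -51. 114. -24. 101.]
0 (70, -10, -180) [  -9.   13.  -53. -181.  -46.    1.] [ -23.   12.  -46. -160.  -40.  -11.]
```

```bash
cat > jp.py <<'E'
from kin import *
from station import r
def clear(q):
    p,Rg=fk(q,K); S0=np.load('shelf.npy')
    pts=[p+Rg@np.array([x,y,z]) for x in(-.1,0,.1) for y in(-.045,.045) for z in(-.07,-.15,-.25)]+[p+Rg@np.array([x,0,-.01]) for x in(-.058,.058)]+[p]
    pts=np.array(pts); d=pts-[S0[0],S0[1],0]; c,s=np.cos(S0[2]),np.sin(S0[2]); X=c*d[:,0]+s*d[:,1]
    m=pts[:,2]>-1
    return p.round(3),pts[:,2].min().round(3),X[m].max().round(3)
def rows(q0,q1,n,grip,show=True):
    p0,R0=fk(q0,K); out=[]
    for i in range(1,n+1):
        t=i/n; q=q0+(q1-q0)*t; p,Rg=fk(q,K)
        out.append([*(R0.T@(p-p0)*100).round(1).tolist(),*np.degrees(R.from_matrix(R0.T@Rg).as_rotvec()).round(1).tolist(),grip]); p0,R0=p,Rg
        if show and i%3==0: print(*clear(q))
    print([out])
E
python3 - <<'E'
from jp import *
q0=r.sense()["joints"]
fl=np.diag([-1,-1,1.])
Rg=Rt(5,68)@fl
for q in ik(S([-.14,.105,.235]),Rg): print("pre",q.round(1)); qp=q
for mid in([30,-10,-45,0,-60,-60],[15,0,-35,0,-55,-60],[5,-5,-45,-20,-55,-60]):
    m=np.array(mid,float); print(mid); rows(q0,m,12,-1); rows(m,qp,18,-1)
E
```

```text
pre [ -16.7    0.5  -43.3 -133.5  -28.2  -34.4]
[30, -10, -45, 0, -60, -60]
[0.542 0.024 0.322] 0.286 -0.104
[ 0.5   -0.063  0.301] 0.272 -0.13
[ 0.403 -0.087  0.233] 0.221 -0.197
[ 0.271 -0.028  0.17 ] 0.17 -0.283
[[[-2.6, -3.3, -0.3, 3.3, -1.7, 3.5, -1], [-1.7, -3.4, -0.1, 3.5, -0.6, 3.5, -1], [-0.9, -3.5, 0.0, 3.5, 0.6, 3.4, -1], [0.0, -3.4, 0.2, 3.5, 1.8, 3.2, -1], [0.9, -3.2, 0.3, 3.2, 2.9, 2.9, -1], [1.8, -3.0, 0.4, 2.9, 4.0, 2.5, -1], [2.7, -2.6, 0.5, 2.4, 5.1, 2.0, -1], [3.4, -2.1, 0.6, 1.8, 6.0, 1.4, -1], [4.1, -1.6, 0.7, 1.1, 6.9, 0.8, -1], [4.7, -1.1, 0.9, 0.4, 7.6, 0.0, -1], [5.2, -0.5, 1.0, -0.4, 8.1, -0.7, -1], [5.6, 0.2, 1.1, -1.2, 8.6, -1.5, -1]]]
[0.23  0.036 0.129] 0.122 -0.329
[0.234 0.111 0.121] 0.1 -0.363
[0.285 0.167 0.138] 0.103 -0.354
[0.366 0.182 0.169] 0.112 -0.292
[0.457 0.146 0.204] 0.136 -0.199
[0.533 0.064 0.235] 0.169 -0.128
[[[2.4, 0.9, 1.8, -4.6, 4.9, 5.0, -1], [2.2, 1.0, 1.6, -4.8, 4.5, 5.2, -1], [2.0, 1.1, 1.5, -5.0, 4.1, 5.4, -1], [1.8, 1.3, 1.4, -5.3, 3.6, 5.6, -1], [1.6, 1.5, 1.2, -5.5, 3.2, 5.7, -1], [1.5, 1.7, 1.1, -5.7, 2.8, 5.8, -1], [1.3, 1.
[... 2717 characters left out ...]
0.533 0.064 0.235] 0.169 -0.128
[[[2.0, 1.1, 1.2, -4.1, 3.6, 3.5, -1], [1.9, 1.2, 1.2, -4.2, 3.4, 3.6, -1], [1.9, 1.3, 1.1, -4.3, 3.1, 3.7, -1], [1.8, 1.4, 1.1, -4.4, 2.9, 3.8, -1], [1.7, 1.5, 1.0, -4.5, 2.7, 3.9, -1], [1.6, 1.6, 1.0, -4.5, 2.4, 3.9, -1], [1.6, 1.6, 0.9, -4.6, 2.2, 4.0, -1], [1.5, 1.7, 0.9, -4.6, 2.0, 4.1, -1], [1.5, 1.8, 0.9, -4.7, 1.8, 4.1, -1], [1.4, 1.9, 0.9, -4.7, 1.6, 4.2, -1], [1.4, 1.9, 0.9, -4.7, 1.4, 4.2, -1], [1.3, 2.0, 0.9, -4.7, 1.2, 4.3, -1], [1.3, 2.0, 0.9, -4.7, 1.0, 4.4, -1], [1.3, 2.1, 0.9, -4.7, 0.9, 4.4, -1], [1.3, 2.1, 0.9, -4.6, 0.7, 4.5, -1], [1.3, 2.1, 0.9, -4.6, 0.6, 4.5, -1], [1.3, 2.2, 0.9, -4.5, 0.4, 4.6, -1], [1.3, 2.2, 0.9, -4.4, 0.3, 4.6, -1]]]
```

Run:
```python
from jp import *
q0=r.sense()["joints"]
fl=np.diag([-1,-1,1.])
Rg=Rt(5,68)@fl
for q in ik(S([-.15,.09,.26]),Rg): print("pre",q.round(1)); qp=q
for mid in([28,-14,-30,0,-70,-60],):
    m=np.array(mid,float); print(mid,fk(m,K)[1].round(2).tolist()); rows(q0,m,12,-1); rows(m,qp,18,-1)
```

```text
pre [ -13.8   -4.5  -38.2 -120.4  -20.3  -50.7]
[28, -14, -30, 0, -70, -60] [[-0.85, 0.53, 0.06], [0.53, 0.85, 0.03], [-0.03, 0.06, -1.0]]
[0.562 0.012 0.376] 0.336 -0.09
[ 0.527 -0.081  0.39 ] 0.355 -0.118
[ 0.442 -0.093  0.338] 0.32 -0.173
[ 0.331 -0.005  0.287] 0.287 -0.246
[[[-4.5, -3.8, -0.9, 4.0, -3.5, 4.0, -1], [-3.5, -3.9, -0.7, 4.1, -2.2, 4.1, -1], [-2.5, -3.9, -0.5, 4.1, -0.7, 4.1, -1], [-1.4, -3.7, -0.4, 3.9, 0.7, 3.9, -1], [-0.3, -3.4, -0.3, 3.5, 2.2, 3.6, -1], [0.8, -3.0, -0.2, 3.0, 3.7, 3.2, -1], [1.8, -2.5, -0.1, 2.3, 5.0, 2.5, -1], [2.8, -1.9, -0.0, 1.4, 6.2, 1.8, -1], [3.7, -1.3, 0.0, 0.5, 7.2, 0.8, -1], [4.5, -0.6, 0.1, -0.4, 8.0, -0.2, -1], [5.1, 0.2, 0.1, -1.4, 8.6, -1.4, -1], [5.6, 0.9, 0.2, -2.3, 9.1, -2.6, -1]]]
[0.314 0.059 0.236] 0.234 -0.267
[0.326 0.119 0.22 ] 0.202 -0.276
[0.367 0.156 0.226] 0.185 -0.274
[0.426 0.155 0.242] 0.178 -0.24
[0.483 0.116 0.256] 0.183 -0.179
[0.525 0.049 0.26 ] 0.194 -0.138
[[[1.9, 1.2, 2.1, -4.7, 4.2, 4.3, -1], [1.7, 1.1, 1.9, -4.8, 3.9, 4.7, -1], [1.4, 1.2, 1.8, -5.0, 3.5, 5.0, -1], [1.2, 1.2, 1.6, -5.1, 3.1, 5.3, -1], [1.0, 1.2, 1.4, -5.2, 2.7, 5.5, -1], [0.8, 1.3, 1.2, -5.4, 2.3, 5.7, -1], [0.6, 1.4, 1.1, -5.5, 1.9, 5.9, -1], [0.5, 1.5, 1.0, -5.6, 1.5, 6.1, -1], [0.3, 1.7, 0.8, -5.7, 1.2, 6.2, -1], [0.2, 1.8, 0.7, -5.7, 0.9, 6.3, -1], [0.1, 1.9, 0.7, -5.8, 0.6, 6.4, -1], [-0.0, 2.1, 0.6, -5.8, 0.3, 6.5, -1], [-0.1, 2.2, 0.5, -5.9, 0.1, 6.5, -1], [-0.1, 2.3, 0.5, -5.9, -0.2, 6.6, -1], [-0.1, 2.4, 0.5, -5.9, -0.4, 6.7, -1], [-0.1, 2.5, 0.5, -5.8, -0.5, 6.7, -1], [-0.1, 2.6, 0.6, -5.8, -0.7, 6.8, -1], [0.0, 2.6, 0.6, -5.7, -0.8, 6.9, -1]]]
```

Emit:
{"name": "move_arm", "arguments": {"series": [[[-4.5, -3.8, -0.9, 4.0, -3.5, 4.0, -1], [-3.5, -3.9, -0.7, 4.1, -2.2, 4.1, -1], [-2.5, -3.9, -0.5, 4.1, -0.7, 4.1, -1], [-1.4, -3.7, -0.4, 3.9, 0.7, 3.9, -1], [-0.3, -3.4, -0.3, 3.5, 2.2, 3.6, -1], [0.8, -3.0, -0.2, 3.0, 3.7, 3.2, -1], [1.8, -2.5, -0.1, 2.3, 5.0, 2.5, -1], [2.8, -1.9, 0, 1.4, 6.2, 1.8, -1], [3.7, -1.3, 0, 0.5, 7.2, 0.8, -1], [4.5, -0.6, 0.1, -0.4, 8.0, -0.2, -1], [5.1, 0.2, 0.1, -1.4, 8.6, -1.4, -1], [5.6, 0.9, 0.2, -2.3, 9.1, -2.6, -1]]]}}

```text
time_s: 4.7
tcp_pos: [0.3272, -0.0023, 0.2849]
ee_rot: [[-0.848, 0.527, 0.058], [0.53, 0.847, 0.038], [-0.029, 0.063, -0.998]]
wrist_force: [0.7, -1.3, -0.6]
gripper_width: 0.004
```

Run:
```python
from jp import *
s=st(); q0=s["joints"]; print(fk(q0,K)[0])
```

```text
t 4.7 tcp [ 0.3272 -0.0023  0.2849] F [ 0.7 -1.3 -0.6] M [-0.07 -0.03 -0.02] w 0.004 q [ 28.5 -14.3 -30.3  -0.4 -70.  -60.3]
lean 4.0 zyaw 33.4 y [0.527 0.847 0.063]
[ 0.32676774 -0.0023726   0.28472457]
```

Emit:
{"name": "move_arm", "arguments": {"series": [[[1.9, 1.2, 2.1, -4.7, 4.2, 4.3, -1], [1.7, 1.1, 1.9, -4.8, 3.9, 4.7, -1], [1.4, 1.2, 1.8, -5.0, 3.5, 5.0, -1], [1.2, 1.2, 1.6, -5.1, 3.1, 5.3, -1], [1.0, 1.2, 1.4, -5.2, 2.7, 5.5, -1], [0.8, 1.3, 1.2, -5.4, 2.3, 5.7, -1], [0.6, 1.4, 1.1, -5.5, 1.9, 5.9, -1], [0.5, 1.5, 1.0, -5.6, 1.5, 6.1, -1], [0.3, 1.7, 0.8, -5.7, 1.2, 6.2, -1], [0.2, 1.8, 0.7, -5.7, 0.9, 6.3, -1], [0.1, 1.9, 0.7, -5.8, 0.6, 6.4, -1], [0, 2.1, 0.6, -5.8, 0.3, 6.5, -1]]]}}

```text
time_s: 6.2
tcp_pos: [0.4244, 0.1556, 0.2411]
ee_rot: [[0.025, 0.749, 0.662], [0.596, -0.543, 0.591], [0.803, 0.38, -0.46]]
wrist_force: [0.2, -0.5, -0.6]
gripper_width: 0.008
```

Emit:
{"name": "move_arm", "arguments": {"series": [[[-0.1, 2.2, 0.5, -5.9, 0.1, 6.5, -1], [-0.1, 2.3, 0.5, -5.9, -0.2, 6.6, -1], [-0.1, 2.4, 0.5, -5.9, -0.4, 6.7, -1], [-0.1, 2.5, 0.5, -5.8, -0.5, 6.7, -1], [-0.1, 2.6, 0.6, -5.8, -0.7, 6.8, -1], [0, 2.6, 0.6, -5.7, -0.8, 6.9, -1]]]}}

```text
time_s: 6.95
tcp_pos: [0.5215, 0.0489, 0.2575]
ee_rot: [[0.375, 0.078, 0.924], [0.023, -0.997, 0.075], [0.927, -0.007, -0.376]]
wrist_force: [0.5, -0.1, 0.2]
gripper_width: 0.007
```

Run:
```python
from jp import *
s=st()
c=r.capture("wrist"); cv2.imwrite("pics/w2.png",c["color"])
c=r.capture("scene"); cv2.imwrite("pics/s2.png",cv2.resize(c["color"][60:330,120:500],None,fx=2,fy=2))
c=r.capture("top"); cv2.imwrite("pics/t2.png",cv2.resize(c["color"][60:300,180:500],None,fx=2,fy=2))
```

```text
t 6.95 tcp [0.5215 0.0489 0.2575] F [ 0.5 -0.1  0.2] M [-0.18  1.8   0.11] w 0.007 q [ -14.3   -4.7  -39.2 -121.7  -20.7  -49.6]
lean 67.9 zyaw 4.7 y [ 0.078 -0.997 -0.007]
```

View pics/w2.png

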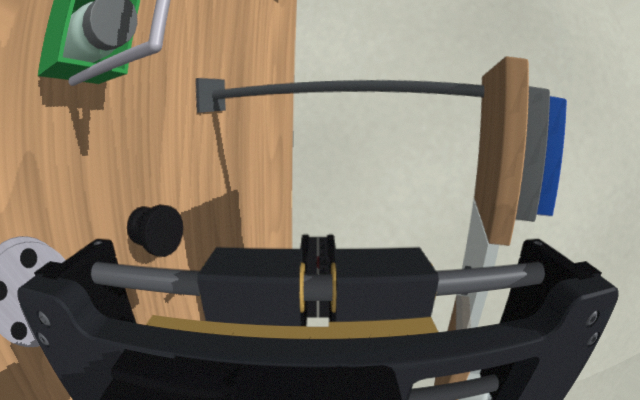

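View pics/s2.png

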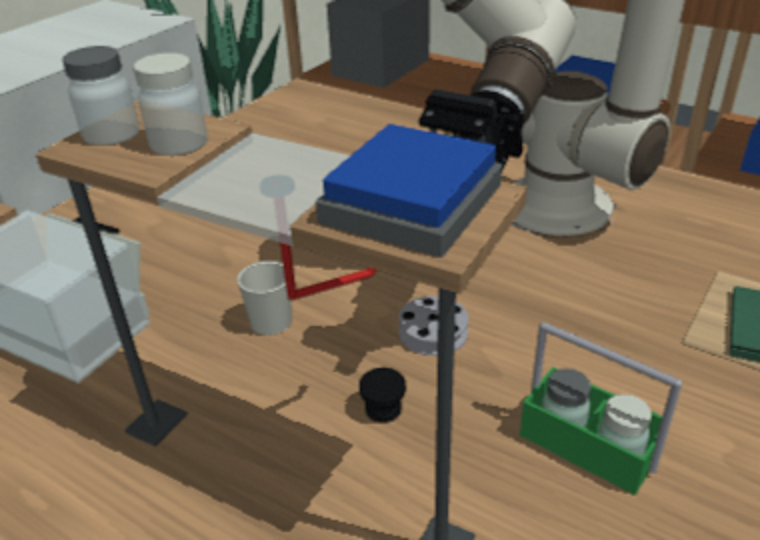

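View pics/t2.png

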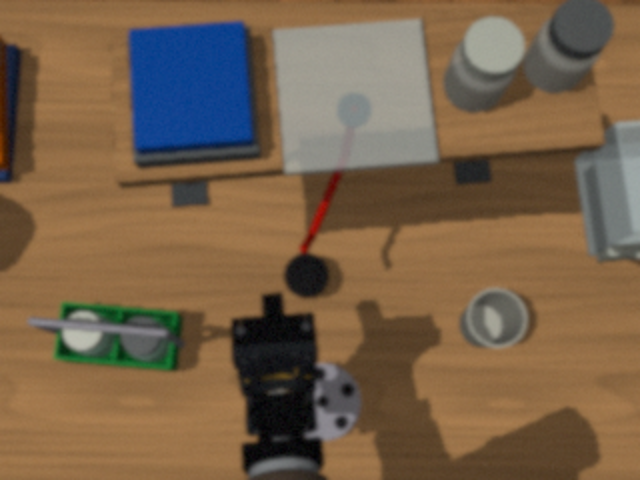

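Run:
```python
from jp import *
Rg=Rt(5,68)@np.diag([-1,-1,1.])
a=plan(S([-.14,.105,.222]),Rg,4,-1)
a=plan(S([-.067,.105,.218]),Rg,6,-1,a)
a=plan(S([-.067,.03,.218]),Rg,8,-1,a)
```

```text
[[[-0.7, -0.35, 0.64, 0.0, 0.0, -0.1, -1], [-0.7, -0.35, 0.64, 0.0, 0.0, -0.1, -1], [-0.7, -0.35, 0.64, 0.0, 0.0, -0.1, -1], [-0.7, -0.35, 0.64, 0.0, 0.0, -0.1, -1]]]
[[[0.39, -0.0, 1.15, 0.0, -0.0, 0.0, -1], [0.39, -0.0, 1.15, 0.0, -0.0, 0.0, -1], [0.39, -0.0, 1.15, 0.0, -0.0, 0.0, -1], [0.39, -0.0, 1.15, 0.0, -0.0, 0.0, -1], [0.39, -0.0, 1.15, 0.0, -0.0, 0.0, -1], [0.39, -0.0, 1.15, 0.0, -0.0, 0.0, -1]]]
[[[0.0, 0.94, 0.0, 0.0, -0.0, 0.0, -1], [0.0, 0.94, 0.0, 0.0, -0.0, 0.0, -1], [0.0, 0.94, 0.0, 0.0, -0.0, 0.0, -1], [0.0, 0.94, 0.0, 0.0, -0.0, 0.0, -1], [0.0, 0.94, 0.0, 0.0, -0.0, 0.0, -1], [0.0, 0.94, 0.0, 0.0, -0.0, 0.0, -1], [0.0, 0.94, 0.0, 0.0, -0.0, 0.0, -1], [0.0, 0.94, 0.0, 0.0, -0.0, 0.0, -1]]]
```

Emit:
{"name": "move_arm", "arguments": {"series": [[[-0.7, -0.35, 0.65, 0, 0, 0, -1], [-0.7, -0.35, 0.65, 0, 0, 0, -1], [-0.7, -0.35, 0.65, 0, 0, 0, -1], [-0.7, -0.35, 0.65, 0, 0, 0, -1], [0.4, 0, 1.15, 0, 0, 0, -1], [0.4, 0, 1.15, 0, 0, 0, -1], [0.4, 0, 1.15, 0, 0, 0, -1], [0.4, 0, 1.15, 0, 0, 0, -1], [0.4, 0, 1.15, 0, 0, 0, -1], [0.4, 0, 1.15, 0, 0, 0, -1]]]}}

```text
time_s: 8.35
tcp_pos: [0.6076, 0.0703, 0.2187]
ee_rot: [[0.374, 0.081, 0.924], [0.026, -0.997, 0.077], [0.927, -0.005, -0.375]]
wrist_force: [1.1, -0.2, -0.4]
gripper_width: 0.009
```

Run:
```python
from jp import *
s=st()
p=np.load('shelf.npy');d=s["tcp_pos"][:2]-p[:2];c,sn=np.cos(p[2]),np.sin(p[2]);print("shelf",c*d[0]+sn*d[1],-sn*d[0]+c*d[1])
c=r.capture("scene"); cv2.imwrite("pics/s3.png",cv2.resize(c["color"][110:300,180:400],None,fx=3.4,fy=3.4))
c=r.capture("top"); cv2.imwrite("pics/t3.png",cv2.resize(c["color"][80:280,240:440],None,fx=3,fy=3))
```

```text
t 8.35 tcp [0.6076 0.0703 0.2187] F [ 1.1 -0.2 -0.4] M [-0.23  1.73 -0.01] w 0.009 q [ -14.9   10.3  -39.4 -143.5  -31.7  -24.9]
lean 68.0 zyaw 4.8 y [ 0.081 -0.997 -0.005]
shelf -0.06561274473017105 0.10449053351567554
```

View pics/t3.png

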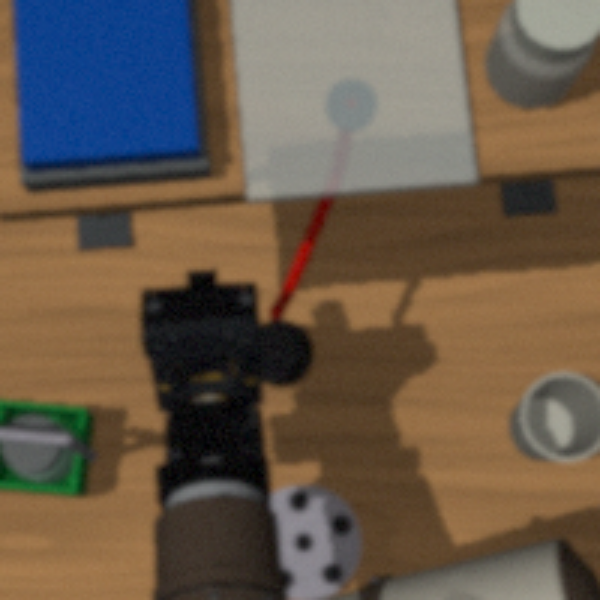

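View pics/s3.png

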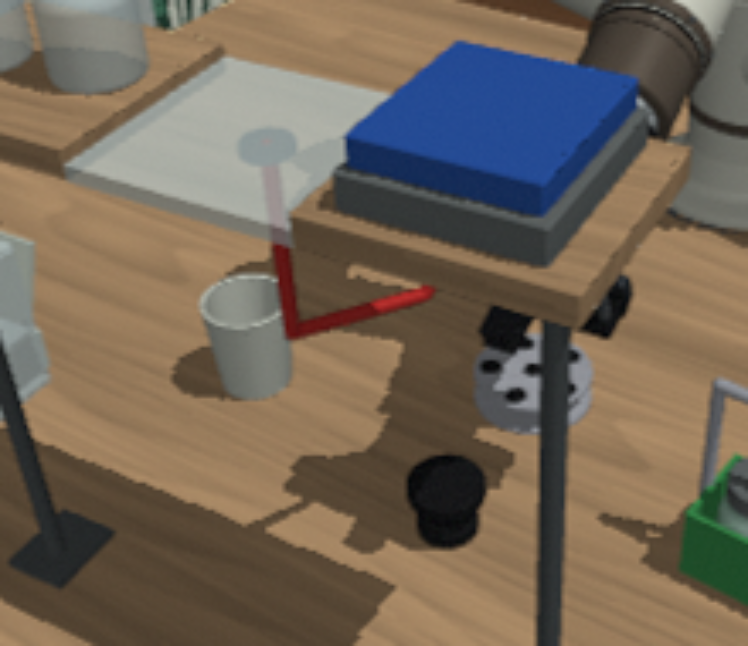

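Emit:
{"name": "move_arm", "arguments": {"series": [[[-0.9, 0, -1.4, 0, 0, 0, -1], [0, 0.9, 0, 0, 0, 0, -1], [0, 0.9, 0, 0, 0, 0, -1], [0, 0.9, 0, 0, 0, 0, -1], [0, 0.9, 0, 0, 0, 0, -1], [0, 0.9, 0, 0, 0, 0, -1], [0, 0, 0, 0, 0, 0, -1]]]}}

```text
time_s: 9.32
tcp_pos: [0.5938, 0.0237, 0.2153]
ee_rot: [[0.374, 0.081, 0.924], [0.026, -0.997, 0.077], [0.927, -0.005, -0.375]]
wrist_force: [0.0, -0.3, 0.0]
gripper_width: 0.006
```

```bash
cat >> jp.py <<'E'
def sh(P):
    p=np.load('shelf.npy');d=np.array(P[:2])-p[:2];c,sn=np.cos(p[2]),np.sin(p[2]);return np.array([c*d[0]+sn*d[1],-sn*d[0]+c*d[1],P[2]]).round(4)
E
python3 - <<'E'
from jp import *
s=st(); print(sh(s["tcp_pos"]))
c=r.capture("scene"); cv2.imwrite("pics/s4.png",cv2.resize(c["color"][110:300,180:400],None,fx=3.4,fy=3.4))
E
```

```text
t 9.325 tcp [0.5938 0.0237 0.2153] F [ 0.  -0.3  0. ] M [-0.2   1.84  0.04] w 0.006 q [ -20.2    9.   -37.7 -132.2  -31.9  -33.5]
lean 68.0 zyaw 4.8 y [ 0.081 -0.997 -0.005]
[-0.0834  0.0592  0.2153]
```

View pics/s4.png

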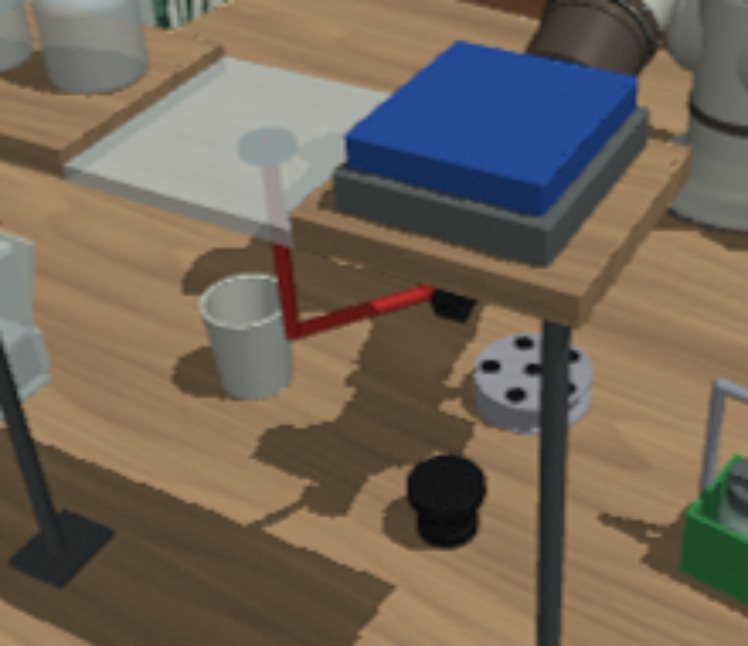

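Emit:
{"name": "move_arm", "arguments": {"series": [[[0, 0.6, 0, 0, 0, 0, -1], [0, 0.6, 0, 0, 0, 0, -1], [0, 0.6, 0, 0, 0, 0, -1], [0, 0.5, 0, 0, 0, 0, -1], [0, 0.5, 0, 0, 0, 0, -1], [0, 0, 0, 0, 0, 0, -1]]]}}

```text
time_s: 10.12
tcp_pos: [0.597, -0.0045, 0.2158]
ee_rot: [[0.373, 0.08, 0.924], [0.026, -0.997, 0.076], [0.927, -0.005, -0.374]]
wrist_force: [-0.7, 0.6, -1.1]
gripper_width: 0.006
```

Run:
```python
from jp import *
s=st(); print(sh(s["tcp_pos"]))
c=r.capture("scene"); cv2.imwrite("pics/s5.png",cv2.resize(c["color"][110:300,180:400],None,fx=3.4,fy=3.4))
```

```text
t 10.125 tcp [ 0.597  -0.0045  0.2158] F [-0.7  0.6 -1.1] M [-0.2   2.02  0.09] w 0.006 q [ -22.6    9.2  -35.4 -126.3  -31.8  -38.5]
lean 68.0 zyaw 4.7 y [ 0.08  -0.997 -0.005]
[-0.0827  0.0308  0.2158]
```

View pics/s5.png

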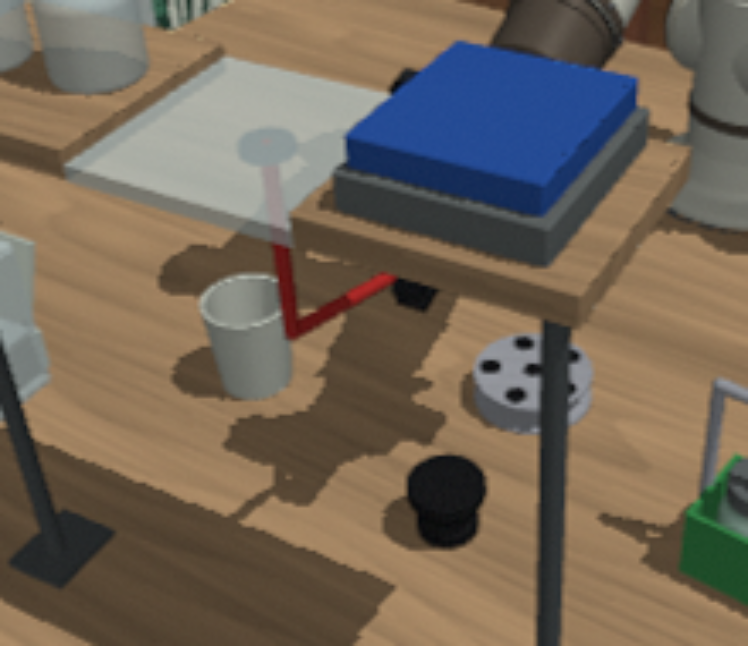

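Emit:
{"name": "move_arm", "arguments": {"series": [[[0, 0.5, 0, 0, 0, 0, -1], [0, 0.4, 0, 0, 0, 0, -1], [0, 0.3, 0, 0, 0, 0, -1], [0, 0, 0, 0, 0, 0, -1]]]}}

```text
time_s: 10.68
tcp_pos: [0.5976, -0.0162, 0.2154]
ee_rot: [[0.374, 0.081, 0.924], [0.026, -0.997, 0.077], [0.927, -0.005, -0.374]]
wrist_force: [-0.4, 0.4, 0.4]
gripper_width: 0.003
```

Emit:
{"name": "move_arm", "arguments": {"series": [[[0, 0.2, 0, 0, 0, 0, -1], [0, 0.1, 0, 0, 0, 0, -1], [0, 0, 0, 0, 0, 0, -1]]]}}

```text
time_s: 11.05
tcp_pos: [0.5977, -0.0188, 0.2153]
ee_rot: [[0.374, 0.081, 0.924], [0.026, -0.997, 0.077], [0.927, -0.005, -0.375]]
wrist_force: [-0.9, 0.8, 0.9]
gripper_width: 0.002
```

Emit:
{"name": "move_arm", "arguments": {"series": [[[0, 0.1, 0, 0, 0, 0, -1], [0, 0.1, 0, 0, 0, 0, -1], [0, 0, 0, 0, 0, 0, -1]]]}}

```text
time_s: 11.42
tcp_pos: [0.5977, -0.0203, 0.2153]
ee_rot: [[0.373, 0.082, 0.924], [0.026, -0.997, 0.078], [0.927, -0.005, -0.374]]
wrist_force: [-1.6, 3.1, 1.5]
gripper_width: 0.007
```

Emit:
{"name": "move_arm", "arguments": {"series": [[[0, 0.1, 0, 0, 0, 0, -1], [0, 0.1, 0, 0, 0, 0, -1], [0, 0, 0, 0, 0, 0, -1]]]}}

```text
time_s: 11.8
tcp_pos: [0.5977, -0.0205, 0.2154]
ee_rot: [[0.372, 0.086, 0.924], [0.026, -0.996, 0.082], [0.928, -0.006, -0.373]]
wrist_force: [0.3, 8.8, 0.6]
gripper_width: 0.006
```

Run:
```python
from jp import *
s=st(); print(sh(s["tcp_pos"]))
c=r.capture("scene"); cv2.imwrite("pics/s6.png",cv2.resize(c["color"][110:300,180:400],None,fx=3.4,fy=3.4))
c=r.capture("wrist"); cv2.imwrite("pics/w6.png",c["color"])
```

```text
t 11.8 tcp [ 0.5977 -0.0205  0.2154] F [0.3 8.8 0.6] M [0.7  1.73 2.44] w 0.006 q [ -24.     9.4  -34.1 -122.6  -32.3  -41.6]
lean 68.1 zyaw 5.1 y [ 0.086 -0.996 -0.006]
[-0.0834  0.0148  0.2154]
```

View pics/s6.png

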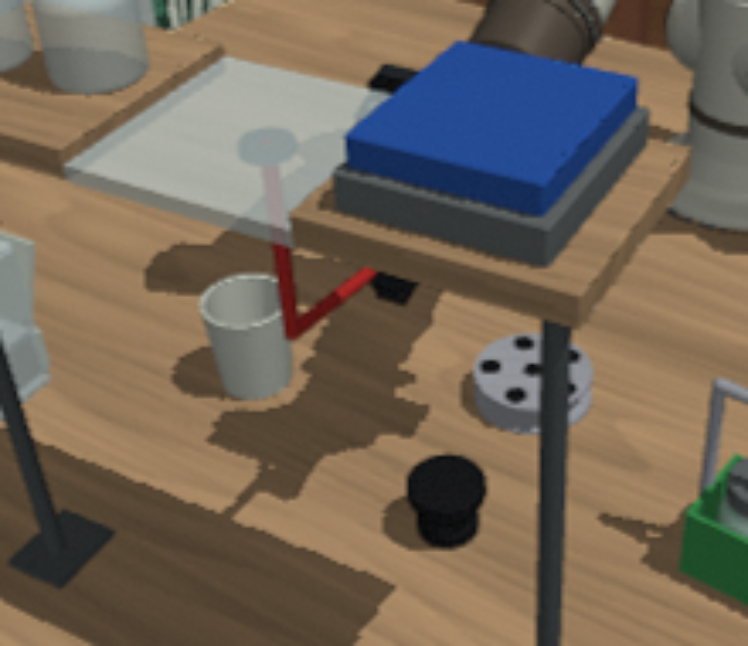

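View pics/w6.png

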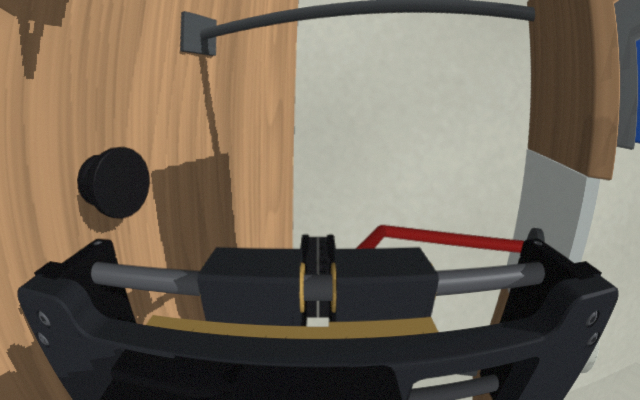

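Emit:
{"name": "move_arm", "arguments": {"series": [[[0, -0.6, 0, 0, 0, 0, -1], [0, -1, 0, 0, 0, 0, -1], [0, -1, 0, 0, 0, 0, -1], [0, -1, 0, 0, 0, 0, -1], [0, 0, -2, 0, 0, 0, -1], [0, 0, -2, 0, 0, 0, -1], [0, 0, -2, 0, 0, 0, -1], [0, 0, -2, 0, 0, 0, -1]]]}}

```text
time_s: 12.9
tcp_pos: [0.5203, 0.0072, 0.2454]
ee_rot: [[0.374, 0.081, 0.924], [0.025, -0.997, 0.077], [0.927, -0.005, -0.375]]
wrist_force: [-0.2, 0.7, -0.1]
gripper_width: 0.004
```

Run:
```python
from jp import *
from scipy.optimize import brentq
s=st(); print(sh(s["tcp_pos"]))
C={n:r.capture(n) for n in("scene","top")}
for n in C: cv2.imwrite(f"pics/{n}7.png",C[n]["color"])
im=cv2.resize(C["top"]["color"][80:280,240:440],None,fx=3,fy=3,interpolation=cv2.INTER_CUBIC)
p=np.load('shelf.npy')
for a in(1.571,1.52):
    d=np.array([-np.sin(a),np.cos(a)]); u=(proj(C["top"],T(p,[[*(d*rr),z] for rr,z in((0,.238),(.093,.225),(.118,.255))]))-[240,80])*3
    cv2.polylines(im,[np.int32(u)],False,(255,255,0) if a>1.55 else (0,255,0),1,cv2.LINE_AA)
cv2.imwrite("pics/t7.png",im)
cv2.imwrite("pics/s7.png",cv2.resize(C["scene"]["color"][110:320,200:480],None,fx=2.8,fy=2.8,interpolation=cv2.INTER_CUBIC))
c=r.capture("wrist"); cv2.imwrite("pics/w7.png",c["color"])
```

```text
t 12.9 tcp [0.5203 0.0072 0.2454] F [-0.2  0.7 -0.1] M [-0.28  1.83  0.07] w 0.004 q [ -20.6   -3.   -38.9 -115.2  -26.1  -52.6]
lean 68.0 zyaw 4.8 y [ 0.081 -0.997 -0.005]
[-0.1581  0.0492  0.2454]
```

View pics/t7.png

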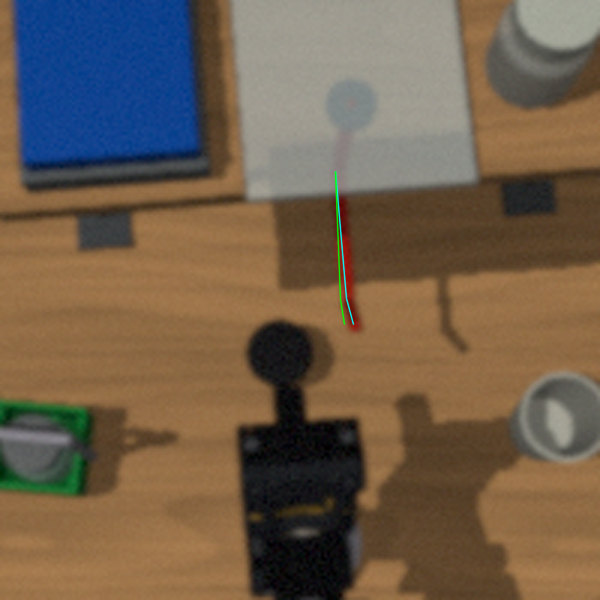

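View pics/w7.png

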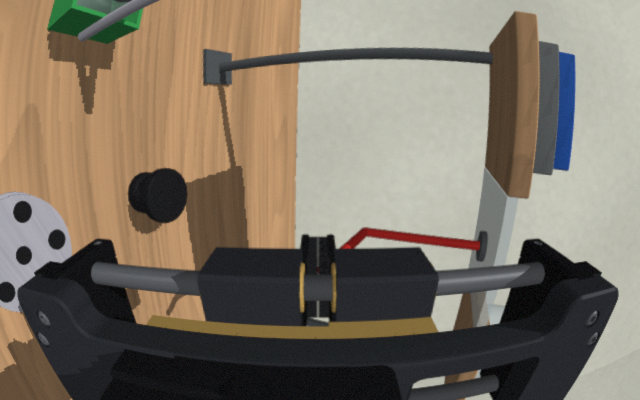

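```bash
cat >> h.py <<'E'
def wray(c,pose,uv):
    """world origin, dir for wrist pixel"""
    p,Rg=pose; d=np.array([(uv[0]-c["cx"])/c["fx"],(uv[1]-c["cy"])/c["fy"]]); th=np.hypot(*d)
    v=np.array([*(d/th*np.sin(th)),np.cos(th)]); Tm=np.array(c["tool_from_camera"])
    return p+Rg@Tm[:3,3], Rg@(Tm[:3,:3]@v)
def wproj(c,pose,P):
    p,Rg=pose; Tm=np.array(c["tool_from_camera"]); q=Tm[:3,:3].T@(Rg.T@(np.array(P)-p)-Tm[:3,3])
    th=np.arctan2(np.hypot(q[0],q[1]),q[2]); k=th/np.hypot(q[0],q[1]); return np.array([c["cx"]+c["fx"]*k*q[0],c["cy"]+c["fy"]*k*q[1]])
def cray(c,uv):
    Rm=cv2.Rodrigues(c["rvec"])[0]; v=np.array([(uv[0]-c["cx"])/c["fx"],(uv[1]-c["cy"])/c["fy"],1]); return -Rm.T@c["tvec"],Rm.T@(v/np.linalg.norm(v))
def tri(rays):
    A=np.zeros((3,3));b=np.zeros(3)
    for o,d in rays: M=np.eye(3)-np.outer(d,d); A+=M;b+=M@o
    x=np.linalg.solve(A,b); return x,[np.linalg.norm(np.cross(x-o,d)).round(4) for o,d in rays]
E
python3 - <<'E'
from jp import *
c=r.capture("wrist"); s=r.sense()
im=c["color"].copy()
pose=(s["tcp_pos"],s["ee_rot"])
for P in([0,0,.238],[-.093,0,.225],[-.06,0.07,.37],[-.06,.07,.39]):
    u=wproj(c,pose,S(P)); print(P,u.round(1)); cv2.circle(im,(int(u[0]),int(u[1])),3,(255,255,0),1)
for P in([60,200,0],[-60,220,370],[-60,220,390]):
    u=wproj(c,pose,S(np.array(P)/1000)); print(P,u.round(1)); cv2.circle(im,(int(u[0]),int(u[1])),3,(255,255,0),1)
G=np.load('caddy.npy')
for P in([0,-78,150],[37,-75,60],[-37,-75,60]):
    u=wproj(c,pose,T(G,np.array(P)/1000)[0]); print(P,u.round(1)); cv2.circle(im,(int(u[0]),int(u[1])),3,(0,0,255),1)
cv2.imwrite("pics/w8.png",im)
cv2.imwrite("pics/w8z.png",cv2.resize(im[0:260,0:600],None,fx=1.33,fy=2))
E
```

```text
[0, 0, 0.238] [364.8 230.5]
[-0.093, 0, 0.225] [323.2 267.8]
[-0.06, 0.07, 0.37] [508.8 194.5]
[-0.06, 0.07, 0.39] [531.3 197.1]
[60, 200, 0] [217.6  66.4]
[-60, 220, 370] [514.5   5.7]
[-60, 220, 390] [538.    9.2]
[0, -78, 150] [172.8 -13.5]
[37, -75, 60] [137.5  28.9]
[-37, -75, 60] [68.7  9.6]
```

View pics/w8z.png

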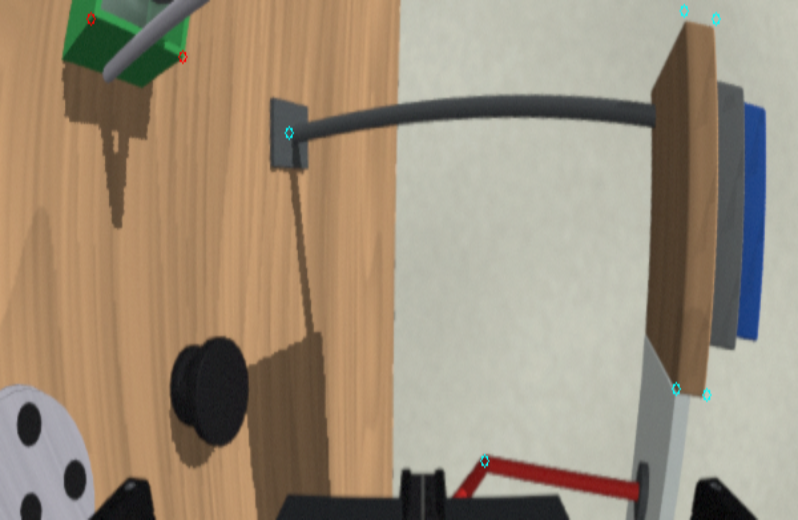

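```bash
cat > g.py <<'E'
from jp import *
G=np.load('caddy.npy'); cy=np.degrees(G[2]); fl=np.diag([-1,-1,1.])
def RR(yaw,lean,phi): return Rt(yaw,lean)@R.from_euler('x',phi,degrees=True).as_matrix()@fl
def gp(lean,phi,off,back,deep=.01): Rg=RR(cy,lean,phi); return T(G,[0,off,.15])[0]+(deep-back)*Rg[:,2],Rg
E
python3 - <<'E'
from g import *
q0=r.sense()["joints"]
for lean,phi in((50,-30),(55,-30),(60,-30),(55,-35),(60,-35),(50,-35),(50,-40)):
  for back in(0,.03,.06,.09,.12):
    for q in ik(*gp(lean,phi,-.03,back)):
        p,Rg=gp(lean,phi,-.03,back); print(lean,phi,back,q.round(0),clear(q))
E
```

```text
50 -30 0 [   8.   10.  -33. -107.  -22.  -79.] (array([0.505, 0.227, 0.144]), np.float64(0.092), np.float64(-0.124))
50 -30 0.03 [ 10.   6. -34. -99. -20. -89.] (array([0.485, 0.213, 0.161]), np.float64(0.109), np.float64(-0.146))
50 -30 0.06 [  13.    1.  -35.  -91.  -17. -100.] (array([0.464, 0.2  , 0.178]), np.float64(0.126), np.float64(-0.168))
50 -30 0.09 [  18.   -4.  -36.  -80.  -13. -114.] (array([0.443, 0.186, 0.195]), np.float64(0.142), np.float64(-0.19))
55 -30 0 [   1.   13.  -39. -121.  -31.  -57.] (array([0.506, 0.227, 0.145]), np.float64(0.085), np.float64(-0.128))
55 -30 0.03 [   1.    8.  -39. -115.  -29.  -64.] (array([0.484, 0.213, 0.16 ]), np.float64(0.1), np.float64(-0.151))
55 -30 0.06 [   2.    3.  -40. -109.  -27.  -72.] (array([0.462, 0.2  , 0.175]), np.float64(0.115), np.float64(-0.175))
55 -30 0.09 [   4.   -2.  -40. -101.  -24.  -82.] (array([0.439, 0.186, 0.19 ]), np.float64(0.13), np.float64(-0.198))
55 -30 0.12 [  8.  -7. -40. -92. -21. -94.] (array([0.417, 0.172, 0.205]), np.float64(0.145), np.float64(-0.221))
60 -30 0 [  -3.   16.  -44. -131.  -41.  -
[... 2187 characters left out ...]
0.188))
50 -35 0.12 [   7.   -6.  -37.  -80.  -27. -108.] (array([0.426, 0.164, 0.208]), np.float64(0.152), np.float64(-0.209))
50 -40 0 [   2.   14.  -32. -102.  -37.  -79.] (array([0.505, 0.229, 0.145]), np.float64(0.084), np.float64(-0.121))
50 -40 0.03 [  1.  10. -33. -98. -37. -84.] (array([0.486, 0.21 , 0.16 ]), np.float64(0.099), np.float64(-0.141))
50 -40 0.06 [ -0.   6. -35. -93. -38. -89.] (array([0.467, 0.192, 0.175]), np.float64(0.114), np.float64(-0.161))
50 -40 0.09 [ -2.   2. -35. -88. -39. -94.] (array([0.449, 0.174, 0.189]), np.float64(0.129), np.float64(-0.182))
50 -40 0.12 [ -3.  -2. -36. -84. -40. -99.] (array([0.43 , 0.156, 0.204]), np.float64(0.143), np.float64(-0.202))
```

Run:
```python
from g import *
q0=r.sense()["joints"]
q=ik(*gp(58,-32,-.03,.09))[0]; print(q.round(1))
rows(q0,q,10,0.0)
```

```text
[  -3.8    0.7  -43.  -107.7  -34.1  -68.7]
[0.504 0.064 0.227] 0.159 -0.155
[0.481 0.118 0.209] 0.141 -0.17
[0.45  0.168 0.191] 0.125 -0.193
[[[-0.7, -1.9, -0.0, 2.5, -0.5, 0.6, 0.0], [-0.8, -1.9, -0.0, 2.5, -0.6, 0.6, 0.0], [-0.8, -1.9, -0.0, 2.5, -0.7, 0.6, 0.0], [-0.9, -1.9, -0.0, 2.5, -0.8, 0.6, 0.0], [-0.9, -1.8, 0.0, 2.5, -0.8, 0.6, 0.0], [-0.9, -1.8, 0.0, 2.5, -0.9, 0.6, 0.0], [-1.0, -1.8, 0.0, 2.4, -1.0, 0.6, 0.0], [-1.0, -1.8, 0.0, 2.4, -1.1, 0.6, 0.0], [-1.1, -1.7, 0.0, 2.4, -1.1, 0.7, 0.0], [-1.1, -1.7, 0.0, 2.3, -1.2, 0.7, 0.0]]]
```

Emit:
{"name": "move_arm", "arguments": {"series": [[[-0.7, -1.9, 0, 2.5, -0.5, 0.6, 0], [-0.8, -1.9, 0, 2.5, -0.6, 0.6, 0], [-0.8, -1.9, 0, 2.5, -0.7, 0.6, 0], [-0.9, -1.9, 0, 2.5, -0.8, 0.6, 0], [-0.9, -1.8, 0, 2.5, -0.8, 0.6, 0], [-0.9, -1.8, 0, 2.5, -0.9, 0.6, 0], [-1, -1.8, 0, 2.4, -1, 0.6, 0], [-1, -1.8, 0, 2.4, -1.1, 0.6, 0], [-1.1, -1.7, 0, 2.4, -1.1, 0.7, 0], [-1.1, -1.7, 0, 2.3, -1.2, 0.7, 0], [0, 0, 0, 0, 0, 0, 0]]]}}

```text
time_s: 14.48
tcp_pos: [0.4378, 0.1826, 0.1847]
ee_rot: [[0.53, 0.4, 0.747], [-0.028, -0.873, 0.487], [0.847, -0.279, -0.452]]
wrist_force: [0.6, -0.2, 0.6]
gripper_width: 0.5
```

Run:
```python
from g import *
s=st(); c=r.capture("wrist"); pose=(s["tcp_pos"],s["ee_rot"])
im=cv2.resize(c["color"][0:300,:],None,fx=1.25,fy=1.25,interpolation=cv2.INTER_CUBIC); cv2.imwrite("pics/w9raw.png",im)
for P in([0,-78,150],[0,78,150],[0,-30,150],[0,0,150],[37,-75,60],[-37,-75,60],[-37,75,60],[37,75,60]):
    u=wproj(c,pose,T(G,np.array(P)/1000)[0])*1.25; print(P,(u/1.25).round(1)); cv2.circle(im,(int(u[0]),int(u[1])),3,(0,0,255),1)
cv2.imwrite("pics/w9.png",im)
c=r.capture("scene"); cv2.imwrite("pics/s9.png",cv2.resize(c["color"][110:320,200:480],None,fx=2.8,fy=2.8,interpolation=cv2.INTER_CUBIC))
```

```text
t 14.475 tcp [0.4378 0.1826 0.1847] F [ 0.6 -0.2  0.6] M [-1.09  1.46 -0.02] w 0.5 q [  -3.9    0.8  -43.1 -107.3  -34.2  -68.7]
lean 63.1 zyaw 33.1 y [ 0.4   -0.873 -0.279]
[0, -78, 150] [318.8 264.7]
[0, 78, 150] [319.1  95.9]
[0, -30, 150] [318.9 206.1]
[0, 0, 150] [319.  171.9]
[37, -75, 60] [264.8 265.8]
[-37, -75, 60] [209.8 259.6]
[-37, 75, 60] [225.3 110.1]
[37, 75, 60] [271.  136.7]
```

View pics/w9.png

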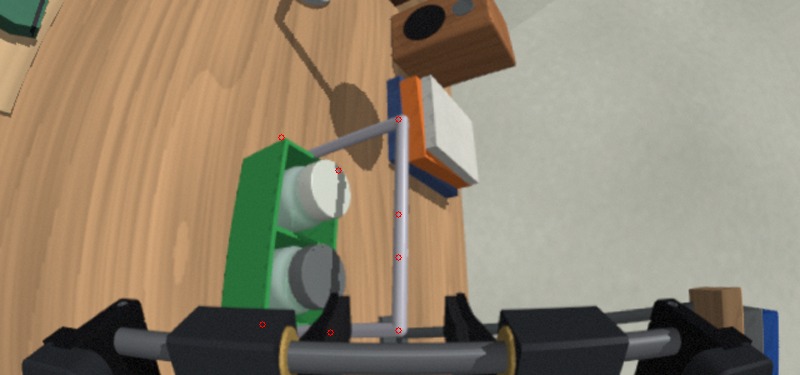

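View pics/s9.png

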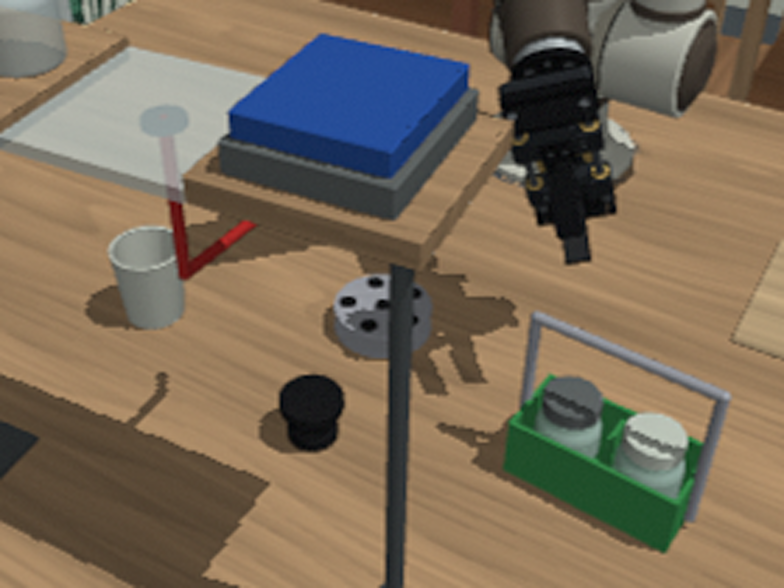

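```bash
cat > fit3.py <<'E'
from g import *
exec(open('fit1.py').read().split("p,e=fit")[0].split("C=cams()")[0]); import pickle
C=pickle.load(open('cal.pkl','rb'))
src=open('fit1.py').read(); exec("t=lambda"+src.split("t=lambda")[1].split("\n")[0]); m=lambda *a:np.array(a)/1000
exec("ca=["+src.split("ca=[")[1].split("q,e=fit")[0])
c=r.capture("wrist"); s=r.sense(); pose=(s["tcp_pos"],s["ee_rot"])
wo=[(m(0,78,150),(404/1.25,119/1.25)),(m(0,0,150),(403/1.25,None)),(m(0,-60,150),(400.5/1.25,None)),(m(-37,75,60),(289/1.25,139/1.25))]
def f(p):
    o=[((proj(C[n],T(p,P))-uv)*.7).ravel() for n,P,uv in ca]
    for P,uv in wo:
        u=wproj(c,pose,T(p,P)[0]); o.append([u[0]-uv[0],0 if uv[1] is None else u[1]-uv[1]])
    return np.concatenate(o)
sol=least_squares(f,G,loss='soft_l1'); print(sol.x,np.degrees(sol.x[2]),f(sol.x).reshape(-1,2).round(1).tolist())
np.save('caddy.npy',sol.x)
E
python3 fit3.py
python3 - <<'E'
from g import *
p,Rg=gp(58,-32,-.03,0,.008); plan(p,Rg,8,0.0)
print(p, "bar grip pt local",)
E
```

```text
[ 0.506256   0.2536785 -0.076951 ] -4.408967600523346 [[-0.3, -0.1], [-1.1, -0.1], [-1.7, -0.4], [-0.3, 1.1], [-0.1, -2.0], [-0.4, -2.7], [-1.3, -2.1], [-2.2, -1.5], [-1.0, -2.2], [-1.7, 1.8], [-1.4, 0.0], [-0.1, 0.0], [-2.2, -1.0]]
[[[0.04, -0.01, 1.16, -0.1, 0.0, 0.1, 0.0], [0.04, -0.01, 1.16, -0.1, 0.0, 0.1, 0.0], [0.04, -0.01, 1.16, -0.1, 0.0, 0.1, 0.0], [0.04, -0.02, 1.16, -0.1, 0.0, 0.1, 0.0], [0.04, -0.02, 1.16, -0.1, 0.0, 0.1, 0.0], [0.04, -0.02, 1.16, -0.1, 0.0, 0.1, 0.0], [0.04, -0.02, 1.16, -0.1, 0.0, 0.1, 0.0], [0.03, -0.02, 1.16, -0.1, 0.0, 0.1, 0.0]]]
[0.5100121  0.22755178 0.14640482] bar grip pt local
```

Emit:
{"name": "move_arm", "arguments": {"series": [[[0, 0, 1.2, 0, 0, 0, 0], [0, 0, 1.2, 0, 0, 0, 0], [0.1, 0, 1.2, 0, 0, 0, 0], [0.1, 0, 1.2, 0, 0, 0, 0], [0, 0, 1.2, 0, 0, 0, 0], [0, 0, 1.2, 0, 0, 0, 0], [0, 0, 1.2, 0, 0, 0, 0], [0, 0, 0, 0, 0, 0, 0]]]}}

```text
time_s: 15.62
tcp_pos: [0.503, 0.2225, 0.1484]
ee_rot: [[0.53, 0.399, 0.748], [-0.029, -0.874, 0.486], [0.847, -0.279, -0.452]]
wrist_force: [0.8, 0.6, -0.6]
gripper_width: 0.501
```

Run:
```python
from g import *
s=st(); c=r.capture("wrist"); pose=(s["tcp_pos"],s["ee_rot"])
im=cv2.resize(c["color"][0:300,:],None,fx=1.25,fy=1.25,interpolation=cv2.INTER_CUBIC)
for P in([0,-78,150],[0,78,150],[0,-30,150],[0,0,150],[-37,75,60]):
    u=wproj(c,pose,T(G,np.array(P)/1000)[0])*1.25; print(P,u.round(1)); cv2.circle(im,(int(u[0]),int(u[1])),3,(0,0,255),1)
cv2.imwrite("pics/w10.png",im)
c=r.capture("scene"); cv2.imwrite("pics/s10.png",cv2.resize(c["color"][170:320,340:500],None,fx=4,fy=4,interpolation=cv2.INTER_CUBIC))
c=r.capture("top"); cv2.imwrite("pics/t10.png",cv2.resize(c["color"][170:280,160:320],None,fx=4,fy=4,interpolation=cv2.INTER_CUBIC))
```

```text
t 15.625 tcp [0.503  0.2225 0.1484] F [ 0.8  0.6 -0.6] M [-1.15  1.51 -0.  ] w 0.501 q [  -2.6   13.9  -40.7 -122.5  -38.   -51.3]
lean 63.1 zyaw 33.0 y [ 0.399 -0.874 -0.279]
[0, -78, 150] [398.5 412.9]
[0, 78, 150] [401.4 114.1]
[0, -30, 150] [399.7 309.3]
[0, 0, 150] [400.3 247.2]
[-37, 75, 60] [247.5 138.6]
```

View pics/w10.png

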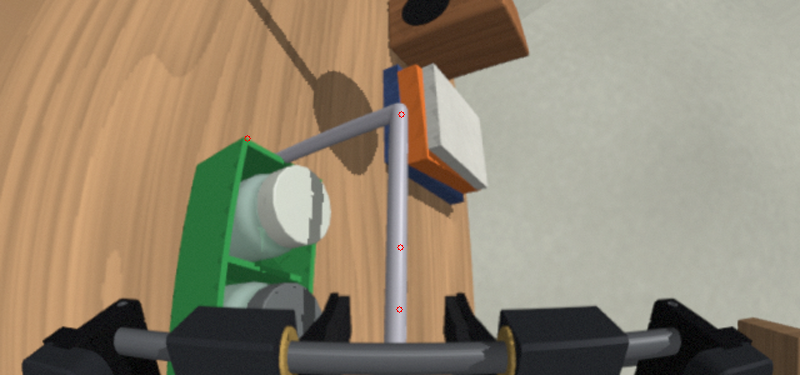

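View pics/s10.png

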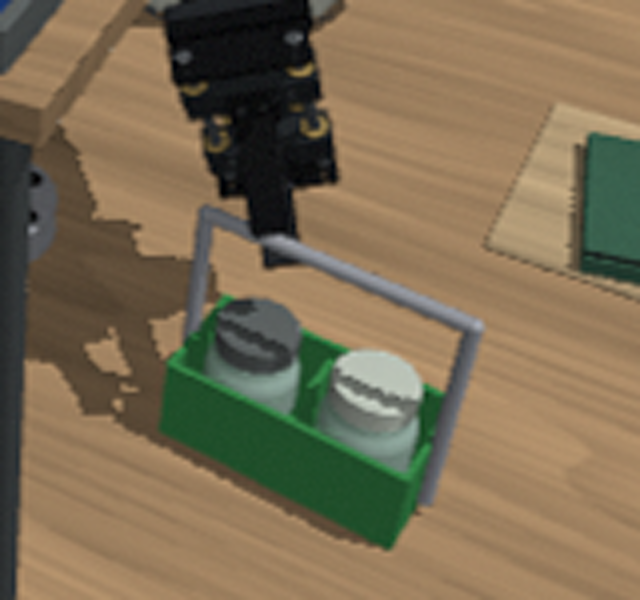

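Emit:
{"name": "move_arm", "arguments": {"series": [[[0, 0, 0.6, 0, 0, 0, 0], [0, 0, 0.5, 0, 0, 0, 0], [0, 0, 0, 0, 0, 0, 0]]]}}

```text
time_s: 16.15
tcp_pos: [0.5109, 0.2281, 0.1438]
ee_rot: [[0.53, 0.399, 0.749], [-0.028, -0.874, 0.486], [0.848, -0.279, -0.451]]
wrist_force: [-0.7, 0.0, -0.4]
gripper_width: 0.5
```

Run:
```python
from g import *
s=st(); 
b0=T(G,[0,-.1,.15])[0];b1=T(G,[0,.1,.15])[0]; u=(b1-b0)/.2
# nearest: express bar line in tool frame
Rg=s["ee_rot"]; a=Rg.T@(b0-s["tcp_pos"]); d=Rg.T@u; t=-a[1]/d[1]; print("bar at tool y=0:",(a+t*d).round(4),"bar y",t-.1)
c=r.capture("scene"); cv2.imwrite("pics/s11.png",cv2.resize(c["color"][170:320,340:500],None,fx=4,fy=4,interpolation=cv2.INTER_CUBIC))
```

```text
t 16.15 tcp [0.5109 0.2281 0.1438] F [-0.7  0.  -0.4] M [-1.05  1.41  0.  ] w 0.5 q [  -2.2   15.4  -40.3 -124.2  -38.4  -49.6]
lean 63.2 zyaw 33.0 y [ 0.399 -0.874 -0.279]
bar at tool y=0: [ 0.0017  0.     -0.0106] bar y -0.03090781109940327
```

View pics/s11.png

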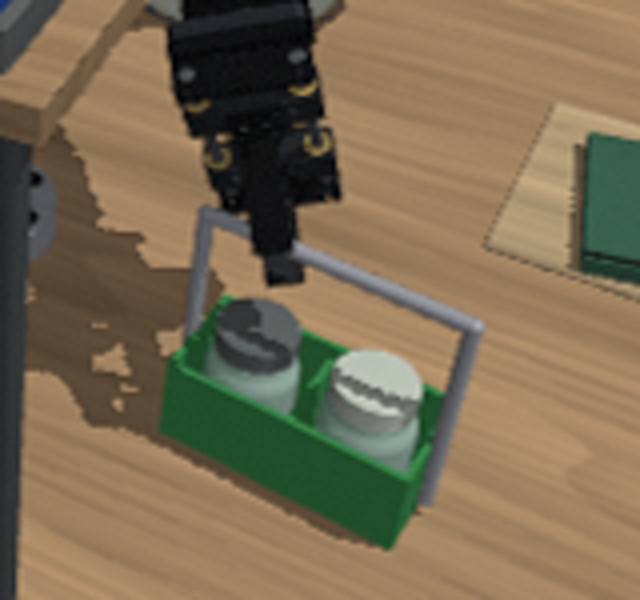

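Emit:
{"name": "move_arm", "arguments": {"series": [[[0, 0, 0, 0, 0, 0, -0.5], [0, 0, 0, 0, 0, 0, -0.8], [0, 0, 0, 0, 0, 0, -1], [0, 0, 0, 0, 0, 0, -1], [0, 0, 0, 0, 0, 0, -1], [0, 0, 0, 0, 0, 0, -1]]]}}

```text
time_s: 16.95
tcp_pos: [0.5105, 0.2277, 0.1436]
ee_rot: [[0.53, 0.398, 0.748], [-0.028, -0.874, 0.485], [0.847, -0.278, -0.452]]
wrist_force: [-0.4, -1.3, -0.7]
gripper_width: 0.107
```

Run:
```python
from g import *
s=st(); c=r.capture("wrist")
cv2.imwrite("pics/w12.png",c["color"][0:320])
c=r.capture("scene"); cv2.imwrite("pics/s12.png",cv2.resize(c["color"][170:320,340:500],None,fx=4,fy=4,interpolation=cv2.INTER_CUBIC))
```

```text
t 16.95 tcp [0.5105 0.2277 0.1436] F [-0.4 -1.3 -0.7] M [-1.42  1.77 -0.19] w 0.107 q [  -2.2   15.4  -40.4 -124.2  -38.4  -49.6]
lean 63.1 zyaw 33.0 y [ 0.398 -0.874 -0.278]
```

View pics/w12.png

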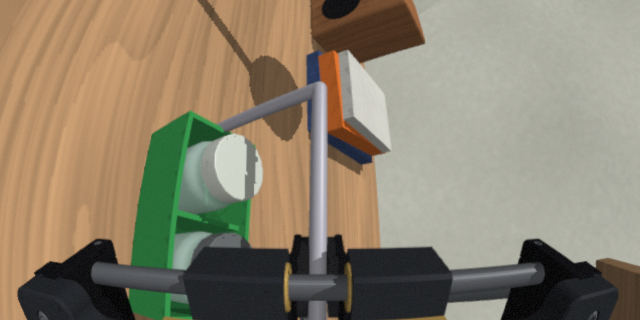

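View pics/s12.png

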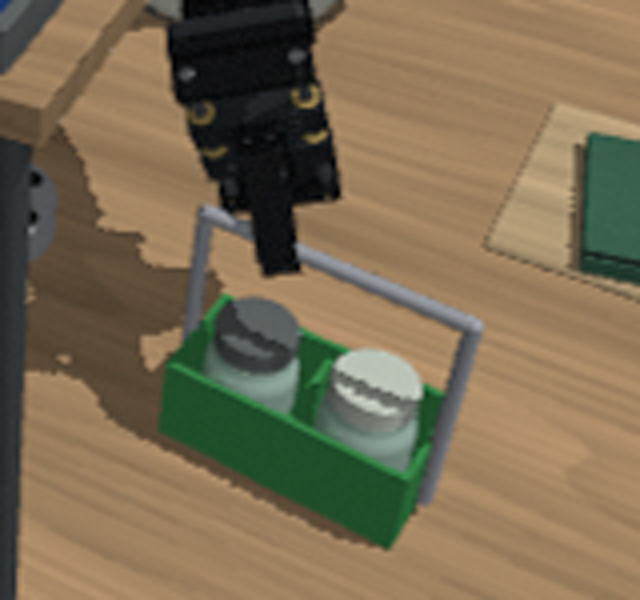

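Run:
```python
from g import *
s=r.sense(); Rg=s["ee_rot"]; plan(s["tcp_pos"]+[0,0,.04],Rg,8,-1)
```

```text
[[[0.42, -0.14, -0.23, 0.0, -0.0, 0.0, -1], [0.42, -0.14, -0.23, 0.0, -0.0, 0.0, -1], [0.42, -0.14, -0.23, 0.0, -0.0, 0.0, -1], [0.42, -0.14, -0.23, 0.0, -0.0, 0.0, -1], [0.42, -0.14, -0.23, 0.0, -0.0, 0.0, -1], [0.42, -0.14, -0.23, 0.0, -0.0, 0.0, -1], [0.42, -0.14, -0.23, 0.0, -0.0, 0.0, -1], [0.42, -0.14, -0.23, 0.0, -0.0, 0.0, -1]]]
```

Emit:
{"name": "move_arm", "arguments": {"series": [[[0.21, -0.07, -0.11, 0, 0, 0, -1], [0.42, -0.14, -0.23, 0, 0, 0, -1], [0.42, -0.14, -0.23, 0, 0, 0, -1], [0.42, -0.14, -0.23, 0, 0, 0, -1], [0.42, -0.14, -0.23, 0, 0, 0, -1], [0.42, -0.14, -0.23, 0, 0, 0, -1], [0.42, -0.14, -0.23, 0, 0, 0, -1], [0.21, -0.07, -0.11, 0, 0, 0, -1], [0, 0, 0, 0, 0, 0, -1]]]}}

```text
time_s: 18.18
tcp_pos: [0.5104, 0.2281, 0.1793]
ee_rot: [[0.529, 0.4, 0.749], [-0.028, -0.874, 0.486], [0.848, -0.278, -0.451]]
wrist_force: [0.3, 0.0, -4.8]
gripper_width: 0.102
```

Run:
```python
from g import *
s=st(); c=r.capture("wrist")
cv2.imwrite("pics/w13.png",c["color"][0:320])
c=r.capture("scene"); cv2.imwrite("pics/s13.png",cv2.resize(c["color"][150:320,340:500],None,fx=3.5,fy=3.5,interpolation=cv2.INTER_CUBIC))
```

```text
t 18.175 tcp [0.5104 0.2281 0.1793] F [ 0.3  0.  -4.8] M [-1.95  2.5   0.  ] w 0.102 q [   1.8    9.1  -36.3 -116.2  -31.   -63. ]
lean 63.2 zyaw 33.0 y [ 0.4   -0.874 -0.278]
```

View pics/w13.png

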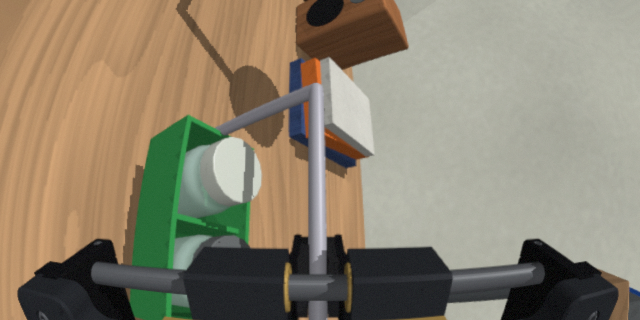

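View pics/s13.png

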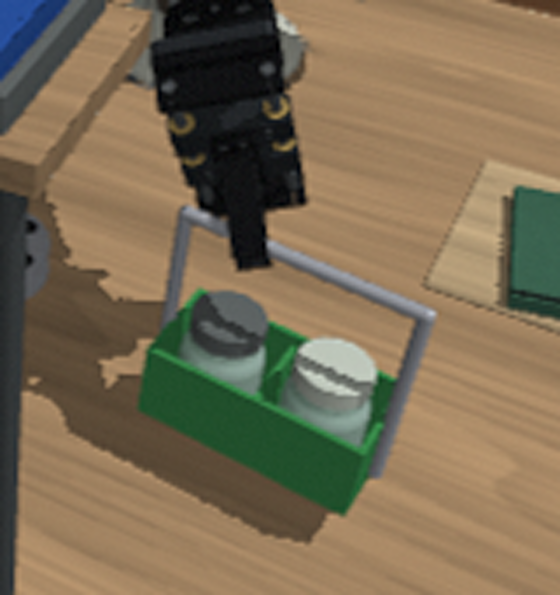

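```bash
cat > hang.py <<'E'
from g import *
PS=np.load('shelf.npy')
def barmid(s,off=.031,deep=.0106,yaw=None):
    Rg=s["ee_rot"]; x=Rg[:,0]; a=np.arctan2(x[1],x[0]) if yaw is None else yaw
    u=np.array([-np.sin(a),np.cos(a),0]); return s["tcp_pos"]-deep*Rg[:,2]+off*u, u, np.degrees(a)
def goto(s,shp,yaw_s,**k):
    m,u,a=barmid(s,**k); dy=np.degrees(PS[2])+yaw_s-a; Q=R.from_euler('z',dy,degrees=True).as_matrix()
    return S(shp)+Q@(s["tcp_pos"]-m), Q@s["ee_rot"]
E
python3 - <<'E'
from hang import *
s=r.sense(); m,u,a=barmid(s); print("mid",m,sh(m),"yaw",a)
c=r.capture("wrist"); pose=(s["tcp_pos"],s["ee_rot"])
print("far end pred",wproj(c,pose,m+.078*u),"mid",wproj(c,pose,m))
for P in([-.16,0,.276],[-.13,0,.276],[-.1,0,.276],[-.095,0,.25],[-.095,0,.235]):
    p,Rg=goto(s,P,0)
    for q in ik(p,Rg): print(P,q.round(0),clear(q))
p1,R1=goto(s,[-.16,0,.276],0); print(p1)
n=16
for i in range(0,n+1,2):
    t=i/n; p=s["tcp_pos"]*(1-t)+p1*t; Rg=s["ee_rot"]@R.from_rotvec(R.from_matrix(s["ee_rot"].T@R1).as_rotvec()*t).as_matrix()
    print([q.round(0).tolist() for q in ik(p,Rg)])
E
```

```text
mid [0.5039616  0.25370685 0.18346385] [-0.1528  0.2962  0.1835] yaw -3.059984183099892
far end pred [316.66478683  88.86541969] mid [316.614792   203.19461832]
[-0.16, 0, 0.276] [-30.   8. -16. -71. -63. -93.] (array([ 0.533, -0.067,  0.271]), np.float64(0.206), np.float64(-0.129))
[-0.13, 0, 0.276] [-27.  10. -13. -71. -61. -95.] (array([ 0.562, -0.064,  0.271]), np.float64(0.206), np.float64(-0.099))
[-0.1, 0, 0.276] [-25.  12. -10. -71. -60. -96.] (array([ 0.592, -0.061,  0.271]), np.float64(0.206), np.float64(-0.069))
[-0.095, 0, 0.25] [-26.  15. -11. -73. -59. -92.] (array([ 0.597, -0.061,  0.245]), np.float64(0.18), np.float64(-0.064))
[-0.095, 0, 0.235] [-26.  16. -12. -74. -59. -90.] (array([ 0.597, -0.061,  0.23 ]), np.float64(0.165), np.float64(-0.064))
[ 0.53250133 -0.06666436  0.27121433]
[[2.0, 9.0, -36.0, -116.0, -31.0, -63.0]]
[[-1.0, 7.0, -34.0, -105.0, -32.0, -73.0]]
[[-4.0, 5.0, -32.0, -96.0, -34.0, -80.0]]
[[-8.0, 5.0, -30.0, -90.0, -38.0, -85.0]]
[[-12.0, 4.0, -28.0, -84.0, -43.0, -88.0]]
[[-17.0, 5.0, -25.0, -80.0, -48.0, -90.0]]
[[-22.0, 6.0, -23.0, -76.0, -53.0, -92.0]]
[[-26.0, 7.0, -19.0, -73.0, -58.0, -93.0]]
[[-30.0, 8.0, -16.0, -71.0, -63.0, -93.0]]
```

Run:
```python
from hang import *
s=r.sense()
p1,R1=goto(s,[-.165,0,.277],0)
a=plan(p1,R1,20,-1)
```

```text
[[[0.48, 1.19, -0.86, 0.3, -0.1, -0.2, -1], [0.48, 1.19, -0.87, 0.3, -0.1, -0.2, -1], [0.47, 1.19, -0.88, 0.3, -0.1, -0.2, -1], [0.47, 1.18, -0.89, 0.3, -0.1, -0.2, -1], [0.46, 1.18, -0.9, 0.3, -0.1, -0.2, -1], [0.46, 1.17, -0.9, 0.3, -0.1, -0.2, -1], [0.45, 1.17, -0.91, 0.3, -0.1, -0.2, -1], [0.45, 1.17, -0.92, 0.3, -0.1, -0.2, -1], [0.44, 1.16, -0.93, 0.3, -0.1, -0.2, -1], [0.44, 1.16, -0.93, 0.3, -0.1, -0.2, -1], [0.43, 1.15, -0.94, 0.3, -0.1, -0.2, -1], [0.42, 1.15, -0.95, 0.3, -0.1, -0.2, -1], [0.42, 1.14, -0.96, 0.3, -0.1, -0.2, -1], [0.41, 1.14, -0.97, 0.3, -0.1, -0.2, -1], [0.41, 1.14, -0.97, 0.3, -0.1, -0.2, -1], [0.4, 1.13, -0.98, 0.3, -0.1, -0.2, -1], [0.4, 1.13, -0.99, 0.3, -0.1, -0.2, -1], [0.39, 1.12, -1.0, 0.3, -0.1, -0.2, -1], [0.39, 1.12, -1.0, 0.3, -0.1, -0.2, -1], [0.38, 1.11, -1.01, 0.3, -0.1, -0.2, -1]]]
```

Emit:
{"name": "move_arm", "arguments": {"series": [[[0.16, 0.4, -0.29, 0.11, -0.04, -0.06, -1], [0.32, 0.8, -0.58, 0.23, -0.07, -0.12, -1], [0.48, 1.19, -0.87, 0.34, -0.11, -0.18, -1], [0.47, 1.19, -0.88, 0.34, -0.11, -0.18, -1], [0.47, 1.18, -0.89, 0.34, -0.11, -0.18, -1], [0.46, 1.18, -0.9, 0.34, -0.11, -0.18, -1], [0.46, 1.17, -0.9, 0.34, -0.11, -0.18, -1], [0.45, 1.17, -0.91, 0.34, -0.11, -0.18, -1], [0.45, 1.17, -0.92, 0.34, -0.11, -0.18, -1], [0.44, 1.16, -0.93, 0.34, -0.11, -0.18, -1], [0.44, 1.16, -0.93, 0.34, -0.11, -0.18, -1], [0.43, 1.15, -0.94, 0.34, -0.11, -0.18, -1]]]}}

```text
time_s: 19.82
tcp_pos: [0.5197, 0.0648, 0.2307]
ee_rot: [[0.53, 0.466, 0.709], [0.012, -0.84, 0.543], [0.848, -0.279, -0.451]]
wrist_force: [0.1, -0.2, -4.3]
gripper_width: 0.103
```

Emit:
{"name": "move_arm", "arguments": {"series": [[[0.42, 1.15, -0.95, 0.34, -0.11, -0.18, -1], [0.42, 1.14, -0.96, 0.34, -0.11, -0.18, -1], [0.41, 1.14, -0.97, 0.34, -0.11, -0.18, -1], [0.41, 1.14, -0.97, 0.34, -0.11, -0.18, -1], [0.4, 1.13, -0.98, 0.34, -0.11, -0.18, -1], [0.4, 1.13, -0.99, 0.34, -0.11, -0.18, -1], [0.39, 1.12, -1.0, 0.34, -0.11, -0.18, -1], [0.39, 1.12, -1.0, 0.34, -0.11, -0.18, -1], [0.26, 0.74, -0.67, 0.23, -0.07, -0.12, -1], [0.12, 0.37, -0.33, 0.11, -0.04, -0.06, -1], [0, 0, 0, 0, 0, 0, -1]]]}}

```text
time_s: 21.2
tcp_pos: [0.5276, -0.0674, 0.2725]
ee_rot: [[0.528, 0.517, 0.674], [0.045, -0.81, 0.585], [0.848, -0.279, -0.45]]
wrist_force: [-0.6, 1.3, -4.4]
gripper_width: 0.099
```

Run:
```python
from hang import *
s=st(); m,u,a=barmid(s); print("mid",sh(m),"yaw-shelf",a-np.degrees(PS[2]))
c=r.capture("wrist"); pose=(s["tcp_pos"],s["ee_rot"]); im=c["color"][:320].copy()
for P in([-.118,0,.255],[-.093,0,.225],[0,0,.238],m+.078*u,m):
    P=np.array(P); u1=wproj(c,pose,S(P) if P[0]<.1 else P); print(u1.round(1)); cv2.circle(im,(int(u1[0]),int(u1[1])),3,(0,0,255),1)
cv2.imwrite("pics/w14.png",cv2.resize(im,None,fx=1.25,fy=1.25))
c=r.capture("scene"); cv2.imwrite("pics/s14.png",cv2.resize(c["color"][110:310,180:400],None,fx=3,fy=3,interpolation=cv2.INTER_CUBIC))
c=r.capture("top"); cv2.imwrite("pics/t14.png",cv2.resize(c["color"][80:280,240:440],None,fx=3,fy=3,interpolation=cv2.INTER_CUBIC))
```

```text
t 21.2 tcp [ 0.5276 -0.0674  0.2725] F [-0.6  1.3 -4.4] M [-2.22  2.2   0.  ] w 0.099 q [-30.1   7.9 -16.1 -70.8 -63.4 -93.3]
lean 63.2 zyaw 41.0 y [ 0.517 -0.81  -0.279]
mid [-0.1649 -0.0003  0.2773] yaw-shelf -0.15256687570961702
[325.  220.4]
[309.5 229.1]
[366.8 240. ]
[316.8  89. ]
[316.7 203.1]
```

View pics/w14.png

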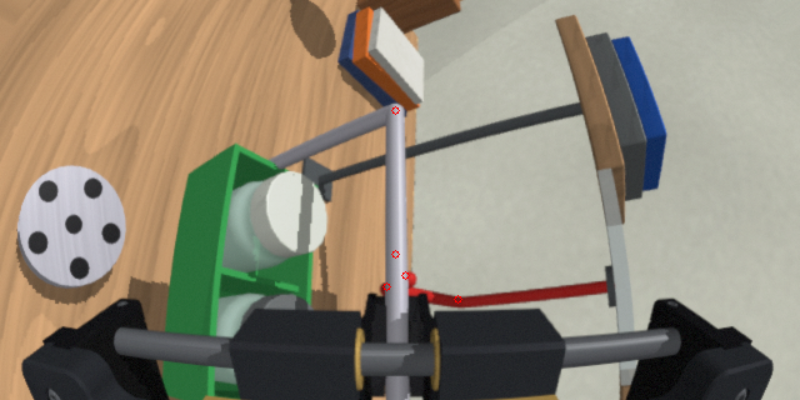

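View pics/s14.png

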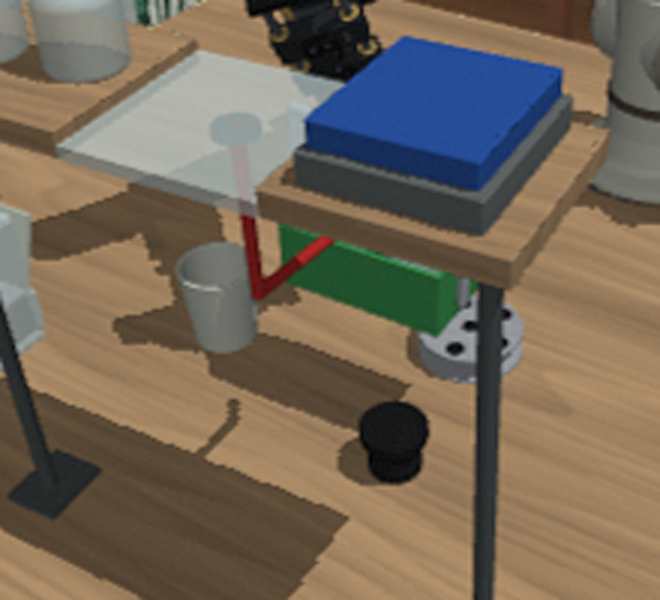

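View pics/t14.png

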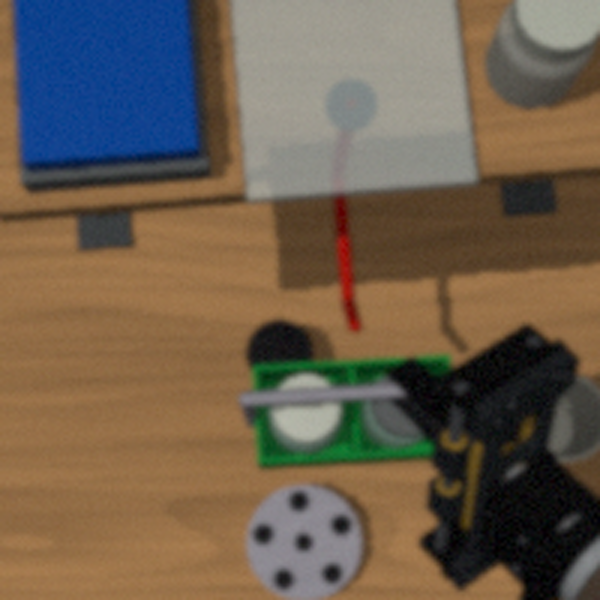

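Run:
```python
from hang import *
s=r.sense()
p1,R1=goto(s,[-.095,-.002,.276],0); a=plan(p1,R1,8,-1)
p2=p1+S([-.095,-.002,.241])-S([-.095,-.002,.276]); plan(p2,R1,6,-1,a)
```

```text
[[[0.45, 0.42, 0.62, 0.0, -0.0, -0.0, -1], [0.45, 0.42, 0.62, 0.0, -0.0, -0.0, -1], [0.45, 0.42, 0.62, 0.0, -0.0, -0.0, -1], [0.45, 0.42, 0.62, 0.0, -0.0, -0.0, -1], [0.45, 0.42, 0.62, 0.0, -0.0, -0.0, -1], [0.45, 0.42, 0.62, 0.0, -0.0, -0.0, -1], [0.45, 0.42, 0.62, 0.0, -0.0, -0.0, -1], [0.45, 0.42, 0.62, 0.0, -0.0, -0.0, -1]]]
[[[-0.49, 0.16, 0.26, -0.0, -0.0, 0.0, -1], [-0.49, 0.16, 0.26, -0.0, -0.0, 0.0, -1], [-0.49, 0.16, 0.26, -0.0, -0.0, 0.0, -1], [-0.49, 0.16, 0.26, -0.0, -0.0, 0.0, -1], [-0.49, 0.16, 0.26, -0.0, -0.0, 0.0, -1], [-0.49, 0.16, 0.26, -0.0, -0.0, 0.0, -1]]]
```

Emit:
{"name": "move_arm", "arguments": {"series": [[[0.22, 0.21, 0.31, 0, 0, 0, -1], [0.45, 0.42, 0.62, 0, 0, 0, -1], [0.45, 0.42, 0.62, 0, 0, 0, -1], [0.45, 0.42, 0.62, 0, 0, 0, -1], [0.45, 0.42, 0.62, 0, 0, 0, -1], [0.45, 0.42, 0.62, 0, 0, 0, -1], [0.45, 0.42, 0.62, 0, 0, 0, -1], [0.45, 0.42, 0.62, 0, 0, 0, -1], [0.22, 0.21, 0.31, 0, 0, 0, -1], [0, 0, 0, 0, 0, 0, -1]]]}}

```text
time_s: 22.6
tcp_pos: [0.5974, -0.0637, 0.2711]
ee_rot: [[0.528, 0.517, 0.674], [0.045, -0.809, 0.586], [0.848, -0.279, -0.451]]
wrist_force: [-0.1, -0.7, -5.7]
gripper_width: 0.101
```

```bash
cat > look.py <<'E'
from hang import *
import sys; n=sys.argv[1]
s=st(); m,u,a=barmid(s); print("mid",sh(m),"yaw-shelf",a-np.degrees(PS[2]))
c=r.capture("wrist"); pose=(s["tcp_pos"],s["ee_rot"]); im=c["color"][:320].copy()
cv2.imwrite(f"pics/w{n}.png",cv2.resize(im[150:,220:560],None,fx=2.2,fy=2.2))
c=r.capture("scene"); cv2.imwrite(f"pics/s{n}.png",cv2.resize(c["color"][110:310,180:400],None,fx=3,fy=3,interpolation=cv2.INTER_CUBIC))
c=r.capture("top"); cv2.imwrite(f"pics/t{n}.png",cv2.resize(c["color"][80:280,240:440],None,fx=3,fy=3,interpolation=cv2.INTER_CUBIC))
E
python3 look.py 15
```

```text
t 22.6 tcp [ 0.5974 -0.0637  0.2711] F [-0.1 -0.7 -5.7] M [-2.19  2.25  0.06] w 0.101 q [-25.5  12.9  -9.7 -71.2 -59.8 -96.4]
lean 63.2 zyaw 41.0 y [ 0.517 -0.809 -0.279]
mid [-0.095  -0.0027  0.2759] yaw-shelf -0.10670953554394913
```

View pics/w15.png

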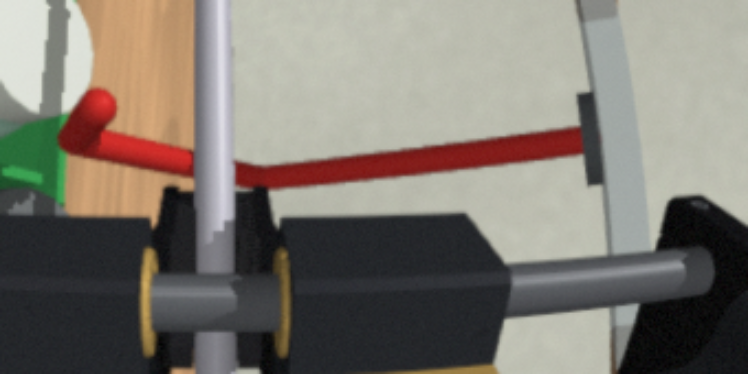

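View pics/s15.png

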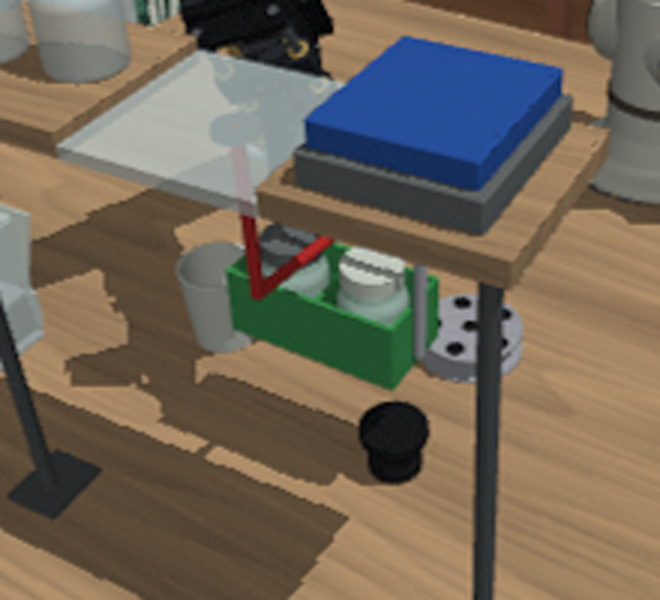

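View pics/t15.png

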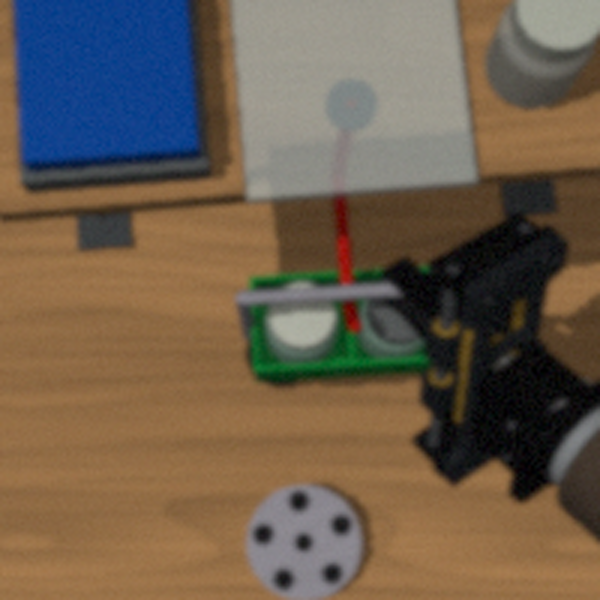

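Emit:
{"name": "move_arm", "arguments": {"series": [[[-0.42, 0.14, 0.23, 0, 0, 0, -1], [-0.42, 0.14, 0.23, 0, 0, 0, -1], [-0.42, 0.14, 0.23, 0, 0, 0, -1], [-0.42, 0.14, 0.23, 0, 0, 0, -1], [-0.42, 0.14, 0.23, 0, 0, 0, -1], [-0.25, 0.08, 0.14, 0, 0, 0, -1], [-0.25, 0.08, 0.14, 0, 0, 0, -1], [0, 0, 0, 0, 0, 0, -1]]]}}

```text
time_s: 23.75
tcp_pos: [0.5976, -0.0636, 0.2401]
ee_rot: [[0.528, 0.517, 0.674], [0.045, -0.809, 0.585], [0.848, -0.279, -0.451]]
wrist_force: [-0.1, 0.6, -4.9]
gripper_width: 0.103
```

```bash
python3 look.py 16
```

```text
t 23.75 tcp [ 0.5976 -0.0636  0.2401] F [-0.1  0.6 -4.9] M [-2.28  2.25 -0.01] w 0.103 q [-26.1  15.5 -11.3 -73.3 -59.1 -91.6]
lean 63.2 zyaw 41.0 y [ 0.517 -0.809 -0.279]
mid [-0.0948 -0.0026  0.2449] yaw-shelf -0.14381732409057957
```

View pics/w16.png

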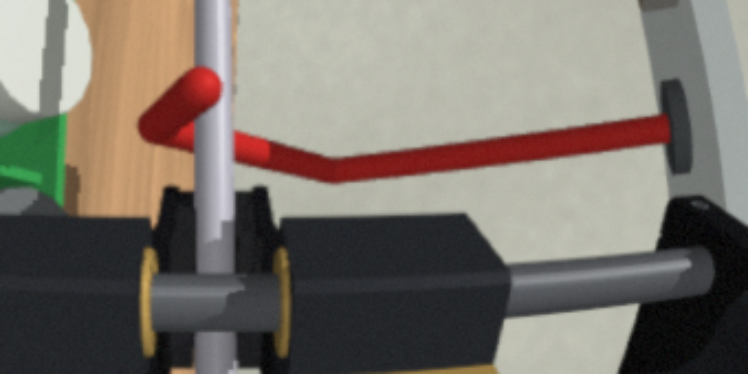

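Emit:
{"name": "move_arm", "arguments": {"series": [[[-0.17, 0.06, 0.09, 0, 0, 0, -1], [-0.17, 0.06, 0.09, 0, 0, 0, -1], [-0.17, 0.06, 0.09, 0, 0, 0, -1], [0, 0, 0, 0, 0, 0, -1]]]}}

```text
time_s: 24.4
tcp_pos: [0.5989, -0.0637, 0.2358]
ee_rot: [[0.525, 0.517, 0.676], [0.044, -0.81, 0.585], [0.85, -0.277, -0.448]]
wrist_force: [3.4, 0.8, 0.6]
gripper_width: 0.103
```

Emit:
{"name": "move_arm", "arguments": {"series": [[[-0.08, 0.03, 0.05, 0, 0, 0, -1], [-0.08, 0.03, 0.05, 0, 0, 0, -1], [0, 0, 0, 0, 0, 0, -1]]]}}

```text
time_s: 24.78
tcp_pos: [0.5992, -0.0637, 0.2345]
ee_rot: [[0.524, 0.517, 0.676], [0.044, -0.81, 0.585], [0.85, -0.277, -0.448]]
wrist_force: [4.5, -0.2, 5.5]
gripper_width: 0.103
```

Emit:
{"name": "move_arm", "arguments": {"series": [[[0.25, -0.08, -0.14, 0, 0, 0, -1], [0.1, -0.03, -0.05, 0, 0, 0, -1], [0.1, 0.1, 0.14, 0, 0, 0, -1], [0.1, 0.1, 0.14, 0, 0, 0, -1], [0, 0, 0, 0, 0, 0, -1]]]}}

```text
time_s: 25.4
tcp_pos: [0.6008, -0.0636, 0.2347]
ee_rot: [[0.53, 0.517, 0.672], [0.046, -0.809, 0.586], [0.847, -0.28, -0.453]]
wrist_force: [0.6, 0.5, -3.6]
gripper_width: 0.102
```

Emit:
{"name": "move_arm", "arguments": {"series": [[[-0.08, 0.03, 0.05, 0, 0, 0, -1], [-0.08, 0.03, 0.05, 0, 0, 0, -1], [-0.08, 0.03, 0.05, 0, 0, 0, -1], [0, 0, 0, 0, 0, 0, -1]]]}}

```text
time_s: 25.9
tcp_pos: [0.6019, -0.0636, 0.2332]
ee_rot: [[0.528, 0.517, 0.674], [0.045, -0.81, 0.585], [0.848, -0.279, -0.451]]
wrist_force: [0.2, -0.4, -3.1]
gripper_width: 0.103
```

```bash
python3 look.py 17
```

```text
t 25.9 tcp [ 0.6019 -0.0636  0.2332] F [ 0.2 -0.4 -3.1] M [-2.    1.9  -0.18] w 0.103 q [-26.1  16.4 -11.2 -73.8 -58.9 -90.7]
lean 63.2 zyaw 41.0 y [ 0.517 -0.81  -0.279]
mid [-0.0905 -0.003   0.238 ] yaw-shelf -0.11630513223473216
```

View pics/w17.png

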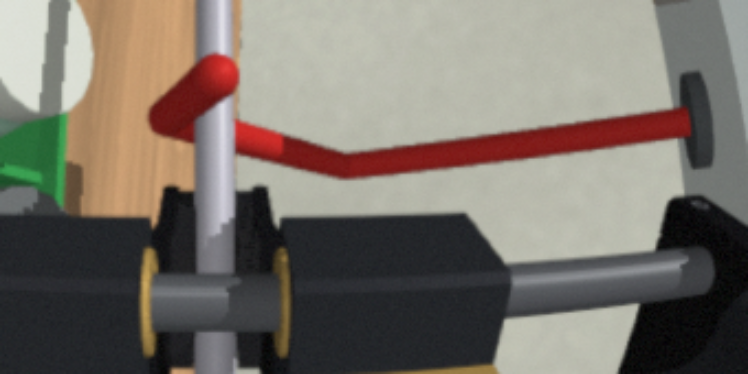

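View pics/s17.png

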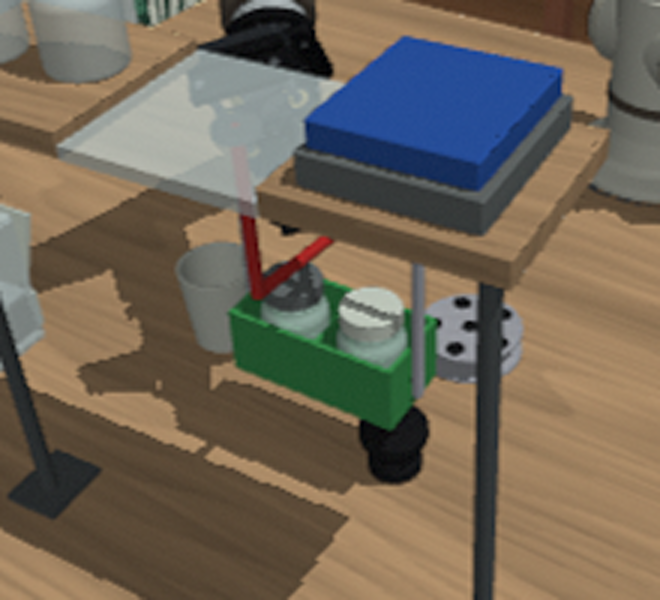

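Emit:
{"name": "move_arm", "arguments": {"series": [[[-0.08, 0.03, 0.05, 0, 0, 0, -1], [0, 0, 0, 0, 0, 0, -1]]]}}

```text
time_s: 26.3
tcp_pos: [0.6023, -0.0636, 0.2326]
ee_rot: [[0.527, 0.517, 0.674], [0.045, -0.81, 0.585], [0.848, -0.278, -0.45]]
wrist_force: [0.8, 0.5, -3.3]
gripper_width: 0.1
```

Emit:
{"name": "move_arm", "arguments": {"series": [[[-0.08, 0.03, 0.05, 0, 0, 0, -1], [0, 0, 0, 0, 0, 0, -1]]]}}

```text
time_s: 26.55
tcp_pos: [0.6025, -0.0635, 0.2319]
ee_rot: [[0.527, 0.517, 0.675], [0.045, -0.81, 0.585], [0.849, -0.278, -0.45]]
wrist_force: [0.9, 0.3, -1.0]
gripper_width: 0.101
```

Emit:
{"name": "move_arm", "arguments": {"series": [[[-0.05, 0.05, 0.09, 0, 0, 0, -1], [-0.04, 0.01, 0.02, 0, 0, 0, -1], [0, 0, 0, 0, 0, 0, -1]]]}}

```text
time_s: 26.92
tcp_pos: [0.6032, -0.0634, 0.2306]
ee_rot: [[0.527, 0.517, 0.675], [0.045, -0.81, 0.585], [0.849, -0.278, -0.45]]
wrist_force: [2.0, 0.1, -0.5]
gripper_width: 0.104
```

```bash
python3 look.py 18
```

```text
t 26.925 tcp [ 0.6032 -0.0634  0.2306] F [ 2.   0.1 -0.5] M [-1.27  0.97 -0.46] w 0.104 q [-26.1  16.7 -11.2 -74.1 -58.8 -90.2]
lean 63.3 zyaw 40.9 y [ 0.517 -0.81  -0.278]
mid [-0.0892 -0.003   0.2354] yaw-shelf -0.13426714100999337
```

View pics/t18.png

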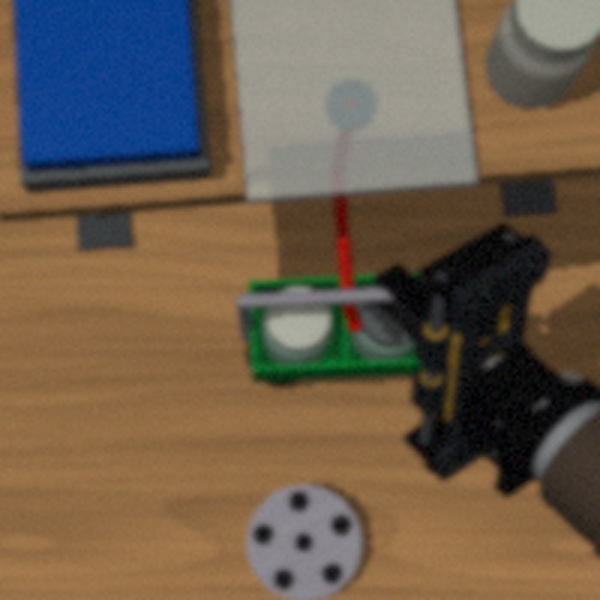

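Emit:
{"name": "move_arm", "arguments": {"series": [[[0, 0.04, 0.06, 0, 0, 0, -1], [-0.03, 0.01, 0.02, 0, 0, 0, -1], [0, 0, 0, 0, 0, 0, -1]]]}}

```text
time_s: 27.45
tcp_pos: [0.6037, -0.0634, 0.2296]
ee_rot: [[0.527, 0.517, 0.674], [0.045, -0.81, 0.585], [0.849, -0.278, -0.45]]
wrist_force: [2.4, 0.3, 1.9]
gripper_width: 0.106
```

Emit:
{"name": "move_arm", "arguments": {"series": [[[0, 0, 0, 0, 0, 0, -0.76], [0, 0, 0, 0, 0, 0, -0.72], [0, 0, 0, 0, 0, 0, -0.65], [0, 0, 0, 0, 0, 0, -0.6], [0, 0, 0, 0, 0, 0, -0.5], [0, 0, 0, 0, 0, 0, -0.5]]]}}

```text
time_s: 28.2
tcp_pos: [0.6033, -0.0633, 0.2292]
ee_rot: [[0.528, 0.517, 0.674], [0.045, -0.809, 0.586], [0.848, -0.279, -0.451]]
wrist_force: [0.1, 0.4, 0.5]
gripper_width: 0.247
```

```bash
python3 look.py 19
```

```text
t 28.2 tcp [ 0.6033 -0.0633  0.2292] F [0.1 0.4 0.5] M [-1.28  1.26 -0.01] w 0.247 q [-26.1  16.8 -11.3 -74.1 -58.7 -90.1]
lean 63.2 zyaw 41.0 y [ 0.517 -0.809 -0.279]
mid [-0.0891 -0.0028  0.234 ] yaw-shelf -0.10862181709545915
```

View pics/w19.png

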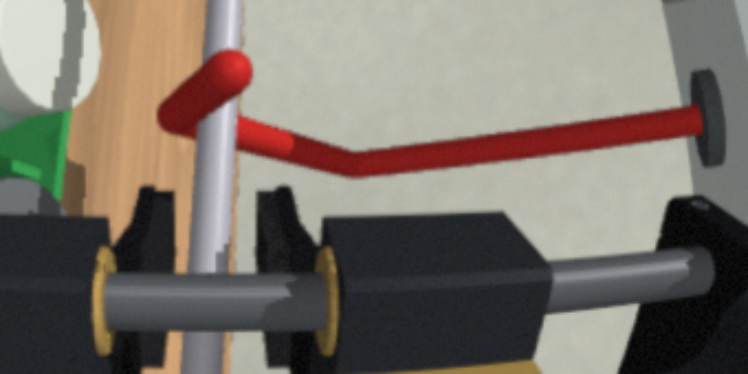

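View pics/s19.png

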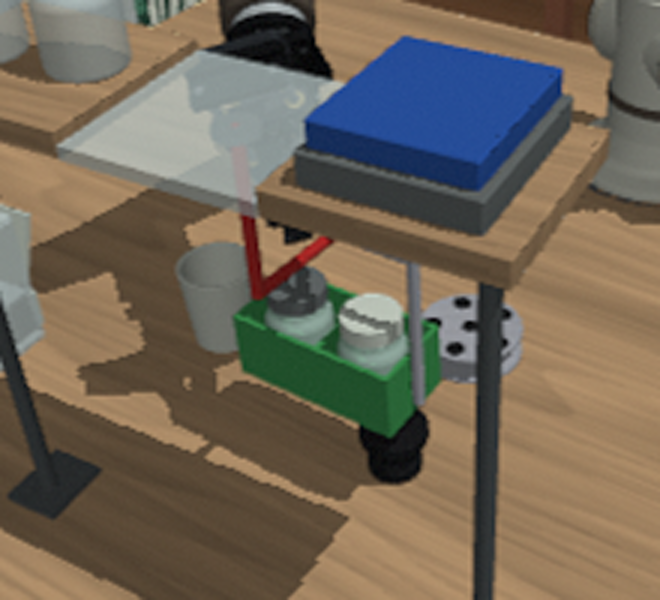

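Emit:
{"name": "move_arm", "arguments": {"series": [[[0, 0, 0, 0, 0, 0, -0.4], [0, 0, 0, 0, 0, 0, -0.4], [0, 0, 0, 0, 0, 0, -0.4], [0, 0, 0, 0, 0, 0, -0.4]]]}}

```text
time_s: 28.85
tcp_pos: [0.6034, -0.0634, 0.2293]
ee_rot: [[0.528, 0.517, 0.674], [0.045, -0.809, 0.585], [0.848, -0.279, -0.451]]
wrist_force: [-0.0, 0.9, -0.2]
gripper_width: 0.298
```

```bash
python3 look.py 20
python3 - <<'E'
from hang import *
s=r.sense(); c=r.capture("wrist"); cv2.imwrite("pics/w20f.png",cv2.resize(c["color"][:320],None,fx=1.25,fy=1.25))
pose=(s["tcp_pos"],s["ee_rot"])
for roll in(0,2,4):
  for yaw in(0,3):
    Q=R.from_euler('zyx',[np.degrees(PS[2])+yaw,0,roll],degrees=True).as_matrix()
    m=S([-.089,-.001,.235])
    print(roll,yaw,[(wproj(c,pose,m+Q@np.array([0,y,0]))*1.25).round(1).tolist() for y in(.078,0,-.03)])
E
```

```text
t 28.85 tcp [ 0.6034 -0.0634  0.2293] F [-0.   0.9 -0.2] M [-1.29  1.23 -0.03] w 0.298 q [-26.1  16.8 -11.3 -74.1 -58.7 -90.1]
lean 63.2 zyaw 41.0 y [ 0.517 -0.809 -0.279]
mid [-0.0891 -0.0029  0.234 ] yaw-shelf -0.11678360781166042
0 0 [[397.4, 107.7], [397.8, 249.5], [397.9, 315.6]]
0 3 [[393.3, 104.0], [397.8, 249.5], [399.8, 315.8]]
2 0 [[401.8, 106.2], [397.8, 249.5], [395.9, 315.7]]
2 3 [[397.7, 102.5], [397.8, 249.5], [397.8, 315.9]]
4 0 [[406.2, 104.8], [397.8, 249.5], [393.9, 315.7]]
4 3 [[402.1, 101.1], [397.8, 249.5], [395.8, 315.9]]
```

View pics/w20f.png

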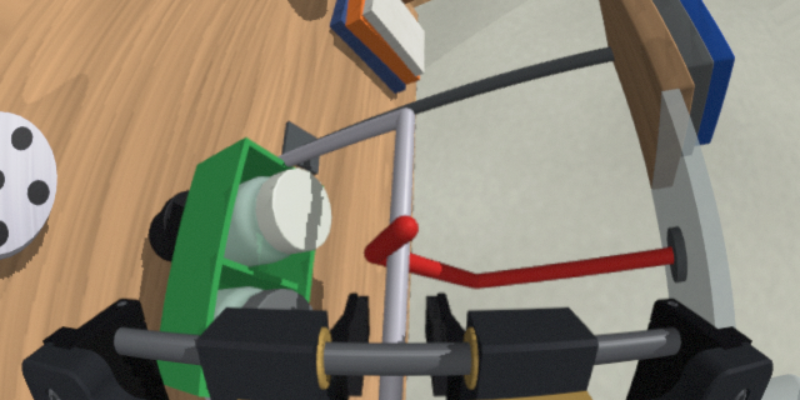

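View pics/s20.png

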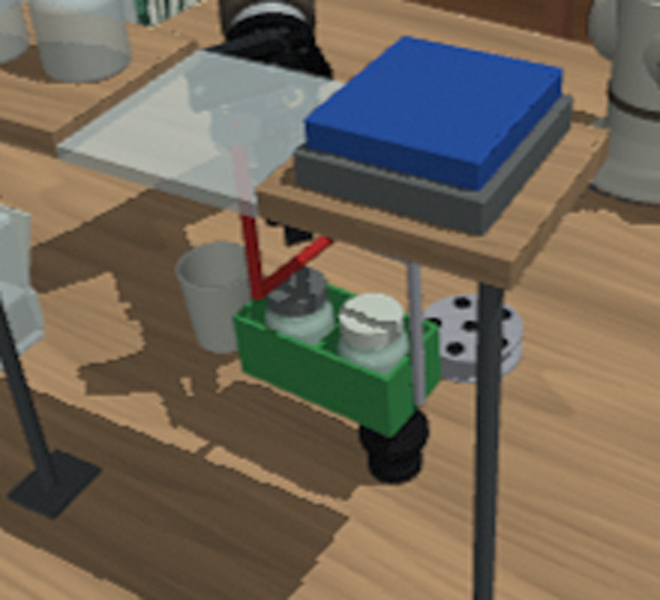

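Run:
```python
import cv2,numpy as np
a=cv2.imread("pics/t18.png")[230:420,200:450]; b=cv2.imread("pics/t20.png")[230:420,200:450]
cv2.imwrite("pics/tc.png",cv2.resize(np.vstack([a,b]),None,fx=1.5,fy=1.5))
a=cv2.imread("pics/s16.png")[180:480,150:480]; b=cv2.imread("pics/s20.png")[180:480,150:480]
cv2.imwrite("pics/sc.png",np.hstack([a,b]))
```

```text
(no output)
```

View pics/tc.png

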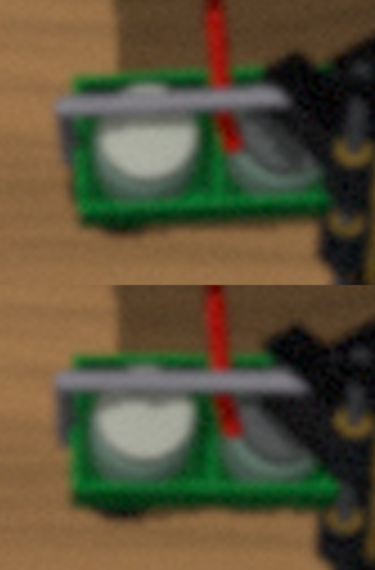

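View pics/sc.png

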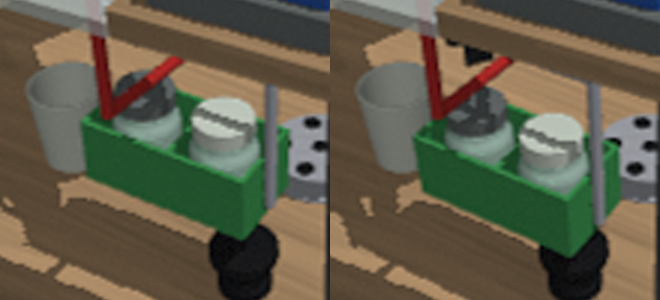

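Emit:
{"name": "move_arm", "arguments": {"series": [[[0, 0, 0, 0, 0, 0, -0.2], [0, 0, 0, 0, 0, 0, -0.2], [0, 0, -0.5, 0, 0, 0, -0.2], [0, 0, -0.7, 0, 0, 0, -0.2], [0, 0, -1, 0, 0, 0, -0.2], [0, 0, -1.2, 0, 0, 0, -0.2], [0, 0, -1.5, 0, 0, 0, -0.2], [0, 0, -1.5, 0, 0, 0, -0.2], [0, 0, -1.5, 0, 0, 0, -0.2], [0, 0, -1.5, 0, 0, 0, -0.2], [0, 0, -1.5, 0, 0, 0, -0.2], [0, 0, -1.5, 0, 0, 0, -0.2]]]}}

```text
time_s: 30.55
tcp_pos: [0.5191, -0.1365, 0.2856]
ee_rot: [[0.528, 0.517, 0.674], [0.045, -0.81, 0.585], [0.848, -0.278, -0.451]]
wrist_force: [-0.0, -0.2, -0.4]
gripper_width: 0.398
```

```bash
python3 look.py 21
python3 - <<'E'
from hang import *
c=r.capture("wrist"); cv2.imwrite("pics/w21f.png",cv2.resize(c["color"][:320],None,fx=1.25,fy=1.25))
E
```

```text
t 30.55 tcp [ 0.5191 -0.1365  0.2856] F [-0.  -0.2 -0.4] M [-1.22  1.29 -0.02] w 0.398 q [-37.6  10.4 -11.1 -68.  -70.7 -93.2]
lean 63.2 zyaw 41.0 y [ 0.517 -0.81  -0.278]
mid [-0.1794 -0.0684  0.2904] yaw-shelf -0.1142548652904134
```

View pics/w21f.png

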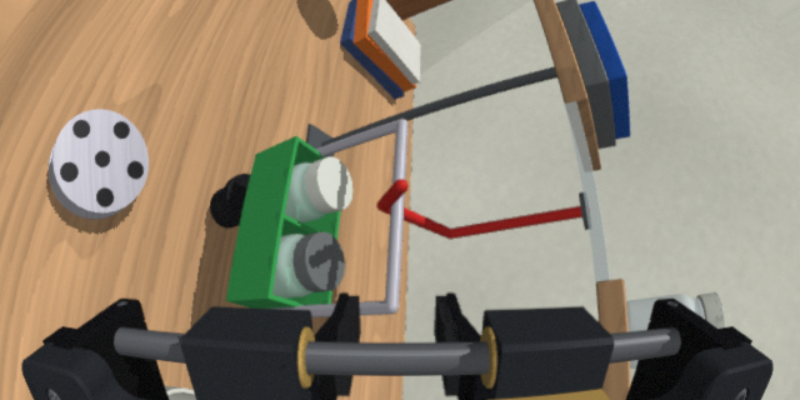

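View pics/s21.png

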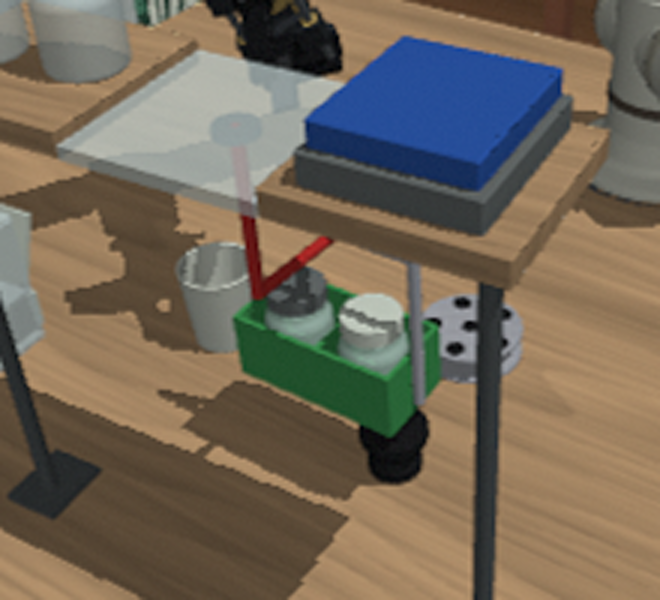

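View pics/t21.png

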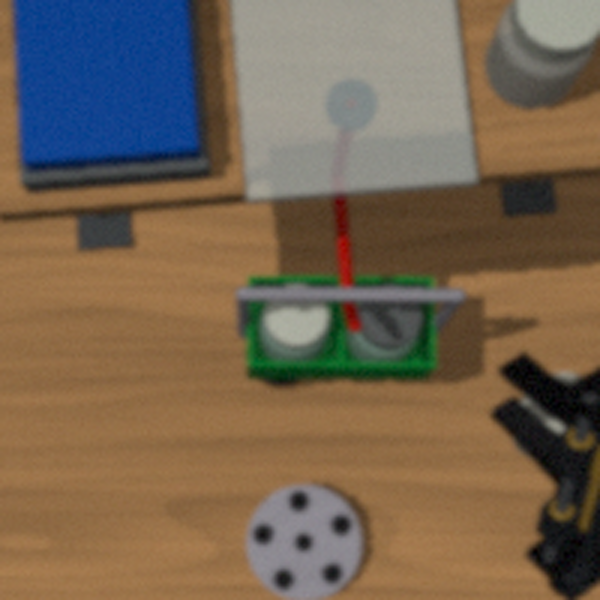

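Run:
```python
from hang import *
s=r.sense(); w=r.capture("wrist"); t=r.capture("top"); pose=(s["tcp_pos"],s["ee_rot"])
A,ea=tri([wray(w,pose,(403/1.25,123/1.25)),cray(t,(240/3+240,295/3+80))])
B,eb=tri([wray(w,pose,(391/1.25,306/1.25)),cray(t,(461/3+240,296/3+80))])
print(sh(A),ea,sh(B),eb,"mid",sh((A+B)/2)); d=sh(A)-sh(B); print("len",np.linalg.norm(d),"roll",np.degrees(np.arcsin(d[2]/np.linalg.norm(d))),"yaw",np.degrees(np.arctan2(-d[0],d[1])))
```

```text
[-0.0856  0.0756  0.238 ] [np.float64(0.0019), np.float64(0.0019)] [-0.1001 -0.0808  0.237 ] [np.float64(0.0002), np.float64(0.0002)] mid [-0.0929 -0.0026  0.2375]
len 0.1570738998051554 roll 0.36477203811632786 yaw -5.296807562099867
```

Emit:
{"name": "move_arm", "arguments": {"series": [[[0, 0, -1, 0, 0, 0, -0.2], [0, 0, -1, 0, 0, 0, -0.2], [0, 0, 0, 0, 0, 0, -0.2], [0, 0, 0, 0, 0, 0, -0.2], [0, 0, 0, 0, 0, 0, -0.2], [0, 0, 0, 0, 0, 0, -0.2], [0, 0, 0, 0, 0, 0, -0.2], [0, 0, 0, 0, 0, 0, -0.2]]]}}

```text
time_s: 31.85
tcp_pos: [0.5064, -0.1476, 0.2941]
ee_rot: [[0.528, 0.517, 0.674], [0.045, -0.809, 0.586], [0.848, -0.279, -0.451]]
wrist_force: [0.2, 0.2, 0.5]
gripper_width: 0.4
```

```bash
python3 look.py 22
python3 - <<'E'
import cv2,numpy as np
for k in "st":
    a=cv2.imread(f"pics/{k}21.png")[200:480,200:480];b=cv2.imread(f"pics/{k}22.png")[200:480,200:480]; print(k,cv2.absdiff(a,b).mean(),(cv2.absdiff(a,b).max(2)>40).mean())
E
```

```text
t 31.85 tcp [ 0.5064 -0.1476  0.2941] F [0.2 0.2 0.5] M [-1.27  1.28 -0.06] w 0.4 q [-39.5   9.7 -10.7 -67.2 -72.8 -93.6]
lean 63.2 zyaw 41.0 y [ 0.517 -0.809 -0.279]
mid [-0.193  -0.0783  0.2989] yaw-shelf -0.11651162099057277
s 0.9391666666666667 0.0004846938775510204
t 1.9571513605442177 0.0
```

View pics/s22.png

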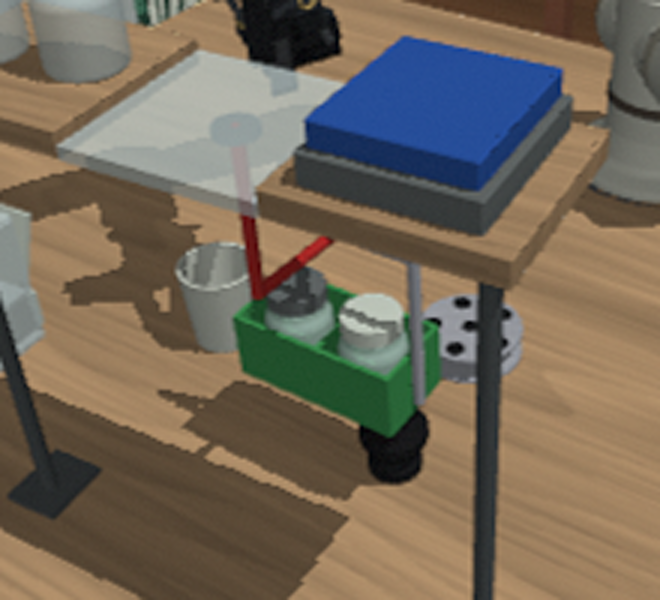

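```bash
python3 -c "
from station import r
print(r.finish_job())"
```

```text
the job is handed in; nothing more can be done
None
```

The caddy is hanging on the red hook with both canisters in it, and I handed the job in at about 32 s of the 64 s allowed.

- **Hook:** I swung it out from the left with the closed fingers until it stopped. There the force rose to about 9 N with no further movement. After backing off, the top-view overlay matched the straight-out angle to within about 2.5 mm.
- **Hanging:** I gripped the handle bar about 31 mm to the right of its middle, with the tool leaning forward. I carried the caddy over the hook tip and lowered it until the hook took the weight. The first touch landed slightly too far forward, on the upturned end, at about 7 N. I lifted a few millimetres, moved 4 mm rearward, reseated it and then opened the gripper.
- **Last checks:** The bar is level to about 0.4°, and its middle is within about 3 mm of the hook in y. Pictures 1.3 s apart show the caddy still. The cup, loupe, reel, books and shelf canisters were not touched, and those in view look unmoved. The gripper is clear of everything.
- **What disagreed:** On release the caddy turned a few degrees about the vertical, roughly 3–5° off square to the hook. An early reading from the wrist camera alone looked like a 3° roll, but combining it with the top view showed that was this turn rather than a tilt.

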